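# Fit a fresh cell in the electronic level

### The arm

A 6-joint arm with a two-finger parallel gripper is mounted at the origin on the work surface; the furniture and walls round the work are solid. World frame = base frame: x ahead of the robot, y to its left, z up, the work surface at z = 0. Lengths are in m, angles in rad, forces in N, time in s.
With the tool pointing down it reaches from about 0.35 to 0.775 m from the base axis. Payload 7.3 kg.
Tool frame: the origin (TCP) lies between the finger pads; the fingertips stand 25 mm ahead of it and the grasp point (between the pads) lies 6 mm ahead of it; y points along the fingers, z is the direction in which the jaws open and shut, and the axes are right-handed (so a half turn about y gives the same grasp; the last joint's range is limited). The gripper opens to 92 mm and grips with 3 to 60 N. Pads are 19 mm wide; open, the fingers measure 130 mm over their backs; the gripper's body (75 mm by 190 mm) begins 47 mm behind the grasp point.
Start: joints at [-1.402, 0.342, 1.524, -0, 1.275, -0.146], TCP at [0.163, -0.499, 0.252] pointing down, gripper open.
Joint ranges: [-2.53, 2.53], [-0.77, 2.02], [0.04, 2.7], [-1, 4.14], [0.28, 2.66], [-3.11, 3.11]. Speed limits (rad/s): [2.57, 2.57, 3.14, 3.14, 3.14, 3.14].

### API

Orientations are given as [roll, pitch, yaw] about the fixed x, y, z axes, in that order (R = Rz(yaw) Ry(pitch) Rx(roll)).
In Python, from cell import sensors, read_camera, hand_in gives the robot as it stands. The module is installed in compiled form; this text tells all that it offers.
- The arm moves only by the tool send_rows, never from a script. Its argument "motion" is a list that holds one entry, the list of rows, each a list of 4 numbers: the shift along the tool's x, y, z in m, then the turn about the tool's y in degrees. In form: [[[tx, ty, tz, twist], ...]]. A call has 1 to 8 rows; each row is the pose to reach, as a shift and turn from the pose measured when the call began, along the tool's axes at that moment; what a row does not reach only later rows make up. A row lasts 1/10 s, in which the tool goes at most 50 mm and 8.59 degrees, less where a joint would pass 70% of its speed; a pose out of reach is approached as far as the arm can. A call with a gripper value outside its range is refused whole. "gripper" is the opening, from 0 (shut) to 1 (fully open), set as the call begins (left out, the last holds). The fingers move at their own pace and stop on an object; "grip_force" is the grip in N (left out, the last holds). Time passes only in rows, so rows that repeat a pose let the fingers close. It gives the time, the measured TCP pose, the force and the opening at its end, in the units of the state.
- sensors.observe(): the state, without advancing time (a new reading comes with each control period).
- read_camera(name): name is "scene" or "side" or "wrist"; returns a dict with "frame" (480x640x3 uint8, red, green, blue), "fx", "fy", "cx", "cy" (pixels), "distortion" ([k1, k2, p1, p2, k3] as OpenCV has them; the pictures are not rectified), "extrinsics" (4x4, takes a point from world to camera coordinates). Camera axes: x right, y up, looking along -z (the intrinsics and any distortion apply to the point x, -y, -z); pixel columns grow to the right and rows downward; lengths in m; the calibration is good to about 2 mm. A picture is of the moment at which its call begins. There is no depth.
- hand_in(): hands the job in, once; it reports no verdict.
The state is a dict: "time": time; "qpos": joint angles; "qvel": joint speeds; "joint_efforts": joint torques, N m; "tool_pos": TCP position; "tool_rot": TCP orientation; "contact_force": force on the tool from outside, world axes, zero at the start; "torque": the same for the moment, N m; "opening": finger opening in m.
Only numpy, scipy, OpenCV 4.12 (cv2) and the standard library are available. Lean on these libraries where they do the work, as an engineer would, in place of code of your own. Each camera call takes 0.05 s, during which the arm holds its last target.

### The job

Fit the fresh cell, which lies in the white cradle, into the open battery bay of the precision level: flat end against the coil spring, press the spring back, then roll the button end down past the retaining lip until the cell lies fully home in its saddles with the button end caught under the lip. Do it with a light hand: feel the spring, do not drive it solid or force the cell against the carrier. Then slide the cover fully shut over the bay and leave the ceramic reference sphere alone.

Things in the scene. Friction and masses are not known exactly. Their poses are not given: they have to be found in the camera images.
- level: Precision electronic level, fixed, 243 mm long, 56 wide. Origin under the middle of its battery bay, on the work surface. x runs along it from spring end to button (lip) end and on to the deck with the parked cover; z up. End wall x -81 to -68 mm and deck x +52 to +162, both 50 high. Between x -52 and +39 the bay has no side walls: fingers beside the cell may go down to the steel sole, 10 mm high.
- bay_seat (a point): Nominal centre of the cell when home, 31 mm above the work surface; axes as the level's. Home: cell along x, button to +x, in two 8 mm long V saddles (x -29 and +26 mm from here, 25 wide, on a spine 20 wide, 18 high). The saddles, lip and spring belong to one black carrier whose screws sit in slots: it is fixed, but anywhere from 8 mm to -x to 5.5 mm to +x of nominal; no reading tells: see or feel it.
- bay_lip (a point): Nominal inner edge of the retaining lip (shifts with the carrier): 28 mm to +x of bay_seat, underside 46, top 49 mm above the work surface, 24 wide, 6 deep, on the button-end wall (face at +34). Home, the cell's body reaches 4.5 mm under it, so it passes only 4.5 mm or more back from home (spring 8.5 mm in); rolled down from a 20 to 35 degree tilt, only with the spring 11 to 13 mm in.
- bay_spring (a point): Nominal centre of the free face of the spring's contact disc (shifts with the carrier): 28.5 mm to -x of bay_seat, 31 mm above the work surface. The steel disc, 12 mm across, moves only along x and yields 0.7 N per mm to -x; the home cell presses it in 4 mm (3 N), it is solid (rigid) after 14 mm (10 N). The spring block behind it, x -57 to -46 mm from bay_seat, is 43 high.
- cell: The fresh cell, loose, about 95 g: grey cylinder, 26 mm diameter, 65 long, a steel button (10 mm diameter, 1.7 high) and white rim on one end, the other end flat. Origin at the centre of the 65 mm cylinder, x along it to the button. It starts level in a fixed white cradle, axis 25 mm above the work surface; beside its middle 36 mm there is free room down to the cradle's base plate, 5 mm high.
- cell_button (a point): Tip of the cell's button, on its axis, 34 mm from the cell's centre.
- cover (a joint): Sliding aluminium cover of the level: about 0 = parked on the deck (bay open, the cover's edge 53 mm to +x of the bay's middle), 0.112 m = shut over the bay (end stop). It slides along the level's -x with 1.5 N of friction and stays where it is left. 112 mm long, 60 wide, top 54 and underside 51 mm above the work surface. A cell that is not home blocks it.
- cover_tab (a point): Centre of the black push tab on the middle of the cover: 9 mm thick (along the level's x), 30 wide (along y), from 54 to 66 mm above the work surface. It moves with the cover; its x in the level's frame is +107.5 mm minus the cover's joint value.
- sphere: White ceramic reference sphere on a steel foot, loose, 93 mm tall, 44 x 50 mm, to the right of the level; origin under its foot. To be left alone.

How it is judged:
On the way:
1. the cell lies home in the carrier, button under the lip, while the cover is still open (x of cell in the frame of level between -0.011 and 0.0085 m and y of cell in the frame of level between -0.003 and 0.003 m and z of cell in the frame of level between 0.028 and 0.034 m and x of cell_button in the frame of level between 0.023 and 0.043 m and z of cell_button in the frame of level between 0.028 and 0.034 m and y of cell_button in the frame of level between -0.003 and 0.003 m and value of joint cover below 0.03 m), for 0.2 s.
At the end, for the whole second after the job is handed in: Cell at rest in the carrier, button towards the deck: centre from 11 mm before to 8.5 mm past bay_seat along x, centre and button tip within 3 mm of the bay's middle line and 28 to 34 mm above the level's underside (home is 31); cover within 6 mm of its shut stop (joint above 0.106) (x of cell in the frame of level between -0.011 and 0.0085 m and y of cell in the frame of level between -0.003 and 0.003 m and z of cell in the frame of level between 0.028 and 0.034 m and x of cell_button in the frame of level between 0.023 and 0.043 m and z of cell_button in the frame of level between 0.028 and 0.034 m and y of cell_button in the frame of level between -0.003 and 0.003 m and value of joint cover above 0.106 m and linear speed of cell below 0.01 m/s and contact force between the fingers and level below 0.1 N); the robot touches nothing.
It fails at once if the cell is forced: more than 28 N between the cell and the level with its carrier, spring and cover (contact force between cell and level above 28 N).
It fails at once if the reference sphere is moved more than 10 mm (distance of sphere from where it was at the start of the episode above 0.01 m).
It also fails if it takes over 64 s, if anything falls off the work surface, if the arm or the gripper's body presses on something with over 40 N, if the wrist force passes 120 N, or if a joint passes its speed limit or range.

## Working session

There is one attempt and no reset: what is moved stays moved. The work goes in short steps, Python scripts to look and compute and a tool call to move; the robot and the scene stay as the last step left them, time stands still between calls to the robot, and variables do not carry over. Pictures are saved under pics/ and viewed, and the job is handed in when it is done.

Besides the shell and the picture viewer there is one more tool, called after "Request:" as name(argument=value, ...) on one line, values as JSON. send_rows: Moves the arm, as the interface text tells. Its arguments: {"type":"object","properties":{"motion":{"type":"array"},"gripper":{"type":"number"},"grip_force":{"type":"number"}},"required":["motion"]}

```bash
mkdir -p pics
cat > h.py <<'E'
import numpy as np, cv2
from cell import sensors, read_camera
def snap(n,f):
    d=read_camera(n); cv2.imwrite(f'pics/{f}.png',cv2.cvtColor(d['frame'],cv2.COLOR_RGB2BGR)); 
    np.savez(f'pics/{f}.npz',**d); return d
def load(f): return dict(np.load(f'pics/{f}.npz'))
def ray(d,uv):
    K=np.array([[d['fx'],0,d['cx']],[0,d['fy'],d['cy']],[0,0,1.]])
    p=cv2.undistortPoints(np.array(uv,float).reshape(-1,1,2),K,np.array(d['distortion'],float)).reshape(-1,2)
    E=d['extrinsics'];R=E[:3,:3];t=E[:3,3]
    c=-R.T@t
    v=np.c_[p[:,0],-p[:,1],-np.ones(len(p))]@R
    return c,v
def onz(d,uv,z):
    c,v=ray(d,uv); return c+v*((z-c[2])/v[:,2])[:,None]
def proj(d,P):
    P=np.array(P,float).reshape(-1,3);E=d['extrinsics'];q=P@E[:3,:3].T+E[:3,3];q=q*[1,-1,-1]
    K=np.array([[d['fx'],0,d['cx']],[0,d['fy'],d['cy']],[0,0,1.]])
    return cv2.projectPoints(q,np.zeros(3),np.zeros(3),K,np.array(d['distortion'],float))[0].reshape(-1,2)
E
python3 - <<'E'
from h import *
print(sensors.observe())
for n in ['scene','side','wrist']:
    d=snap(n,n+'0'); E=d['extrinsics']; print(n,d['fx'],d['distortion'],-E[:3,:3].T@E[:3,3], -E[2,:3])
E
```

```text
{'time': 0.0, 'qpos': array([-1.40201417e+00,  3.42696453e-01,  1.52500449e+00,  4.39919550e-06,
        1.27538525e+00, -1.46022029e-01]), 'qvel': array([-2.15381465e-04, -6.01919001e-04,  2.34903694e-04,  1.21368124e-04,
        9.71805783e-04,  6.58685165e-05]), 'joint_efforts': array([-1.21436555e-03, -4.31245637e+01, -2.44223785e+01,  7.15371617e-02,
        5.58959472e-02, -1.60667018e-04]), 'tool_pos': array([ 0.16250605, -0.4988371 ,  0.25106294]), 'tool_rot': array([-1.57227336e+00,  2.21477852e-04, -2.82678992e+00]), 'contact_force': array([ 0.42062178, -0.32159981,  0.70027928]), 'torque': array([-0.04048069,  0.00099995, -0.05273511]), 'opening': 0.09179675128719897}
scene 519.72046374773 [0.02351259 0.         0.         0.         0.        ] [1.32344679 0.40562084 0.61585609] [-0.72376538 -0.4228706  -0.54529269]
side 499.65486069654247 [0.04191199 0.         0.         0.         0.        ] [0.19400583 0.78281323 0.454809  ] [ 0.38917519 -0.83735046 -0.38390998]
wrist 401.6253734792453 [-0.02053697  0.          0.          0.          0.        ] [ 0.23014528 -0.47807209  0.38352941] [-0.2546155  -0.08194094 -0.96356454]
```

View pics/scene0.png

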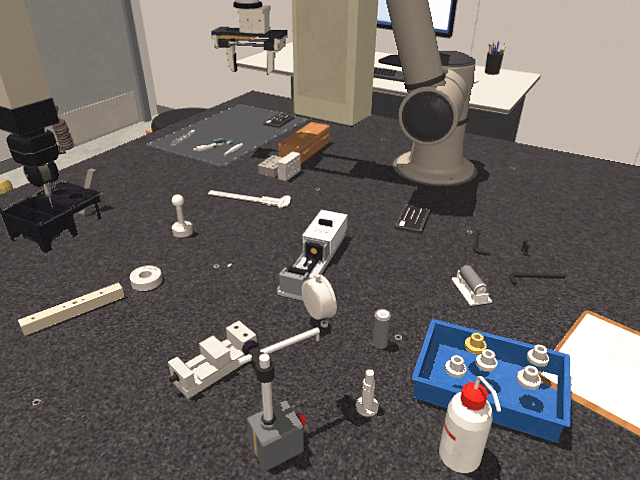

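View pics/side0.png

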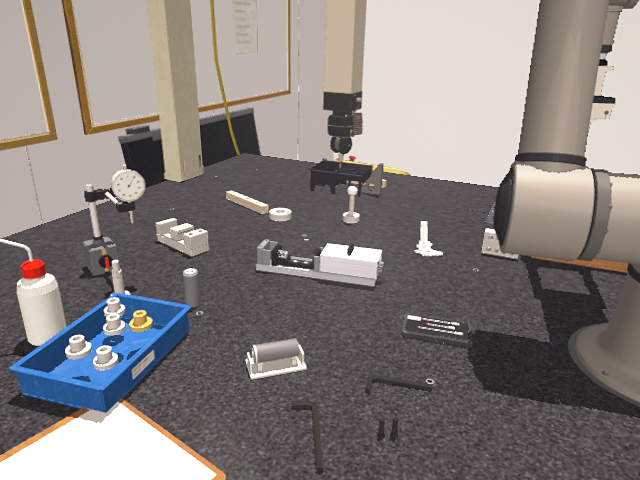

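View pics/wrist0.png

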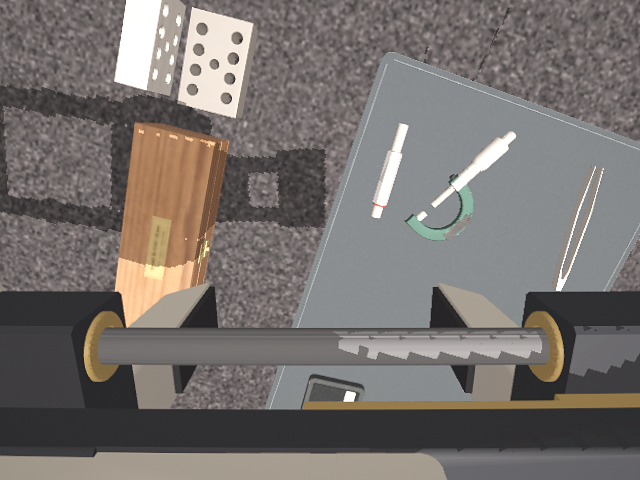

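Run:
```python
from h import *
s=load('scene0');d=load('side0')
print('cell',onz(s,[(472,282)],.025),onz(d,[(276,352)],.025))
print('sphere foot',onz(s,[(181,232)],.0),onz(d,[(351,220)],0))
print('deck far/near edges scene',onz(s,[(347,218),(318,212),(305,243)],.054), 'side',onz(d,[(382,250),(320,257)],.054))
print('endwall scene',onz(s,[(281,275),(300,280)],.05))
for n,b in (('scene0',(260,190,120,130)),('side0',(235,225,170,80)),('scene0',(440,250,70,70)),('side0',(235,325,90,70))):
    im=cv2.imread(f'pics/{n}.png');x,y,w,h=b
    c=cv2.resize(im[y:y+h,x:x+w],None,fx=4.5,fy=4.5,interpolation=cv2.INTER_CUBIC);cv2.imwrite(f'pics/c_{n}_{x}.png',c);print(c.shape)
```

```text
cell [[0.50551295 0.25817623 0.025     ]] [[0.49684052 0.26235371 0.025     ]]
sphere foot [[ 0.62915416 -0.36040856  0.        ]] [[ 6.25070170e-01 -3.51870393e-01 -5.55111512e-17]]
deck far/near edges scene [[ 0.46270327 -0.03159987  0.054     ]
 [ 0.47298143 -0.0978781   0.054     ]
 [ 0.59303195 -0.05616931  0.054     ]] side [[ 0.45723764 -0.08970912  0.054     ]
 [ 0.55181273 -0.00299298  0.054     ]]
endwall scene [[ 0.70131968 -0.03995341  0.05      ]
 [ 0.69601956 -0.00230361  0.05      ]]
(585, 540, 3)
(360, 765, 3)
(315, 315, 3)
(315, 405, 3)
```

View pics/c_scene0_260.png

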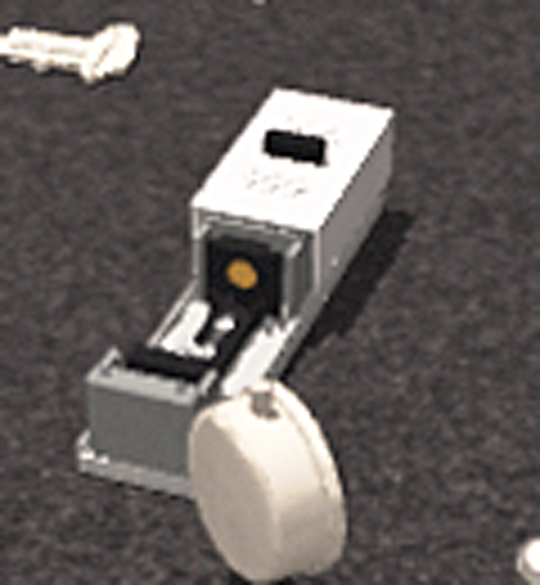

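View pics/c_side0_235.png

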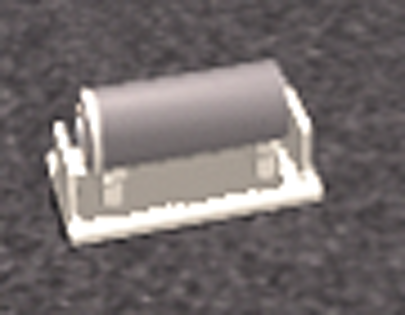

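```bash
cat >> h.py <<'E'
def tri(d1,p1,d2,p2):
    c1,v1=ray(d1,[p1]);c2,v2=ray(d2,[p2]);v1=v1[0];v2=v2[0]
    s=np.linalg.lstsq(np.c_[v1,-v2],c2-c1,rcond=None)[0]
    a=c1+s[0]*v1;b=c2+s[1]*v2
    return (a+b)/2,np.linalg.norm(a-b)
E
python3 - <<'E'
from h import *
s=load('scene0');d=load('side0')
print('dial',tri(s,(320,298),d,(128,185)))
print('cover quad',onz(s,[(321.6,210),(347.3,214.9),(329.3,242.2),(302.7,235.6)],.054))
print('cell x-ends side top', onz(d,[(235+95/4.5,325+90/4.5),(235+275/4.5,325+62/4.5)],.038))
w=load('wrist0'); R,_=cv2.Rodrigues(np.zeros(3))
from scipy.spatial.transform import Rotation as Ro
T=Ro.from_euler('xyz',[-1.5723,0.0002,-2.8268]).as_matrix()
E=w['extrinsics'];p=-E[:3,:3].T@E[:3,3]
print('cam in tool',T.T@(p-[.1625,-.4988,.2511]), 'look',T.T@(-E[2,:3]))
im=cv2.imread('pics/side0.png')[225:305,235:405];cv2.imwrite('pics/cs.png',cv2.resize(im,None,fx=4.5,fy=4.5,interpolation=cv2.INTER_CUBIC))
E
```

```text
dial (array([0.86828529, 0.14042382, 0.18772285]), np.float64(0.0008742349144980088))
cover quad [[ 0.46121389 -0.0956916   0.054     ]
 [ 0.45062453 -0.0373355   0.054     ]
 [ 0.56532808 -0.01652243  0.054     ]
 [ 0.57214972 -0.07474511  0.054     ]]
cell x-ends side top [[0.52108528 0.27633642 0.038     ]
 [0.4775736  0.23709247 0.038     ]]
cam in tool [-0.07076548 -0.13241697  0.00103582] look [2.67667047e-01 9.63511324e-01 5.29339666e-04]
```

View pics/cs.png

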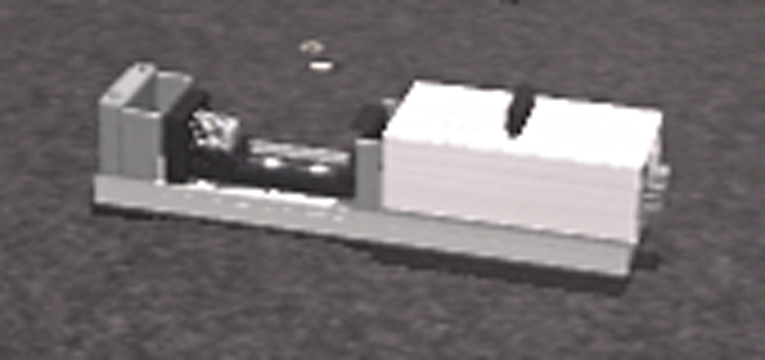

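Request:
send_rows(motion=[[[-0.51,0,-0.307,7.5],[-0.51,0,-0.307,7.5],[-0.51,0,-0.307,7.5],[-0.51,0,-0.307,7.5],[-0.51,0,-0.307,7.5],[-0.51,0,-0.307,7.5],[-0.51,0,-0.307,7.5],[-0.51,0,-0.307,7.5]]])

```text
time: 0.95
tool_pos: [0.4254, -0.195, 0.2517]
tool_rot: [-1.572, 0.0, -2.958]
contact_force: [0.5, -1.3, 0.2]
opening: 0.0921
```

Request:
send_rows(motion=[[[-0.151,0,-0.12,0],[-0.151,0,-0.12,0],[-0.151,0,-0.12,0],[-0.151,0,-0.12,0],[-0.151,0,-0.12,0],[-0.151,0,-0.12,0],[-0.151,0,-0.12,0]]])

```text
time: 1.65
tool_pos: [0.5512, -0.0501, 0.2515]
tool_rot: [-1.572, -0.001, -2.958]
contact_force: [0.4, -0.2, 0.1]
opening: 0.0915
```

Run:
```python
from h import *
d=snap('wrist','w1');print(sensors.observe()['tool_pos'])
```

```text
[ 0.55122809 -0.05039879  0.25171627]
```

View pics/w1.png

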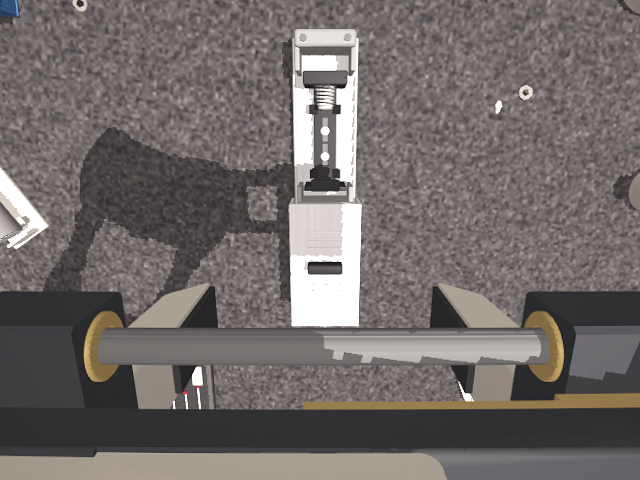

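Request:
send_rows(motion=[[[-0.004,0.11,0,0],[-0.004,0.11,0,0],[-0.004,0.11,0,0],[-0.004,0.11,0,0]]])

```text
time: 2.1
tool_pos: [0.5541, -0.0504, 0.141]
tool_rot: [-1.573, -0.004, -2.961]
contact_force: [0.6, -0.6, -0.2]
opening: 0.0916
```

Run:
```python
from h import *
d=snap('wrist','w2');print(sensors.observe()['tool_pos'],sensors.observe()['tool_rot'])
im=cv2.imread('pics/w2.png');cv2.imwrite('pics/w2c.png',cv2.resize(im[0:300,230:430],None,fx=2,fy=2,interpolation=cv2.INTER_CUBIC))
```

```text
[ 0.55545965 -0.05044017  0.14290324] [-1.57145183e+00  7.27921537e-05 -2.96035713e+00]
```

View pics/w2c.png

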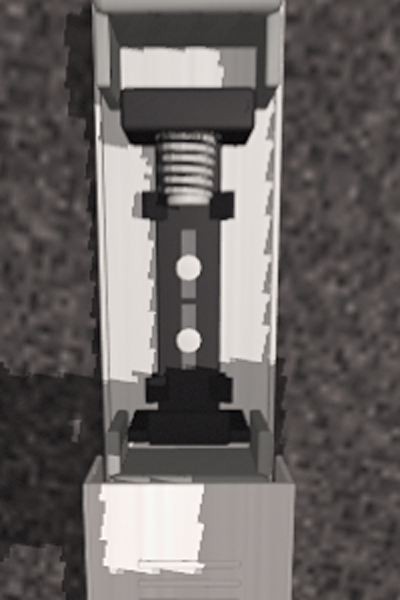

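Run:
```python
from h import *
d=load('w2')
C=lambda p:(p[0]/2+230-.25,p[1]/2-.25)
P=lambda p,z:onz(d,[C(p)],z)[0][:2]
ax=np.array([np.cos(-2.9603),np.sin(-2.9603)])
a=P((84,484),.054);b=P((294,484),.054);m=(a+b)/2
print('cover edge',a,b,np.linalg.norm(a-b),'perp yaw',np.arctan2(*(a-b)[::-1]))
O=m-.053*ax;print('origin from cover',O)
nrm=np.array([-ax[1],ax[0]])
def L(p,z): v=P(p,z)-O; return np.round([v@ax*1e3,v@nrm*1e3],1)
for n,p,z in [('lip inner L',(133,411),.049),('lip inner R',(244,410),.049),('lip back',(190,443),.049),('block back L',(122,88),.043),('block back R',(255,90),.043),('block front',(122,128),.043),('block front R',(252,131),.043),('block front bottom',(190,143),.018),
 ('sad1 L top',(143,193),.031),('sad1 R',(234,193),.031),('sad1 near',(143,217),.031),('sad2 far',(147,376),.031),('sad2R',(232,376),.031),('sad2 near',(150,402),.031),('endwall top',(100,12),.05),('endwall topR',(280,12),.05),('sole L',(95,100),.01),('soleR',(284,100),.01),('soleL2',(103,400),.01),('soleR2',(276,400),.01),('screw',(188,267),.018),('screw2',(188,340),.018),('spring end',(188,203),.037)]:
    print(n,L(p,z))
```

```text
cover edge [ 0.55950335 -0.02075126] [ 0.57019861 -0.07924195] 0.05946048956761924 perp yaw 1.7516523440488605
origin from cover [ 0.61698239 -0.04044064]
lip inner L [ 33.  -15.8]
lip inner R [32.7 15.5]
lip back [42.2  0.3]
block back L [-51.7 -17.5]
block back R [-51.2  17.4]
block front [-42.  -17.7]
block front R [-41.2  16.8]
block front bottom [-41.5   0.4]
sad1 L top [-26.6 -13. ]
sad1 R [-26.5  12.8]
sad1 near [-20.1 -13.1]
sad2 far [ 25.6 -12.6]
sad2R [25.6 13. ]
sad2 near [ 33.5 -11.8]
endwall top [-67.9 -22.1]
endwall topR [-67.8  22.7]
sole L [-54.8 -28.2]
soleR [-54.7  28.6]
soleL2 [ 36.4 -28.4]
soleR2 [36.4 28.8]
screw [-6.1 -0.3]
screw2 [16.1 -0.3]
spring end [-23.4  -0.2]
```

Run:
```python
import cv2
im=cv2.imread('pics/w2.png')
cv2.imwrite('pics/w2d.png',cv2.resize(im[30:120,270:370],None,fx=6,fy=6,interpolation=cv2.INTER_CUBIC))
cv2.imwrite('pics/w2e.png',cv2.resize(cv2.convertScaleAbs(im[170:250,270:380],alpha=1.8),None,fx=6,fy=6,interpolation=cv2.INTER_CUBIC))
```

```text
(no output)
```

View pics/w2d.png

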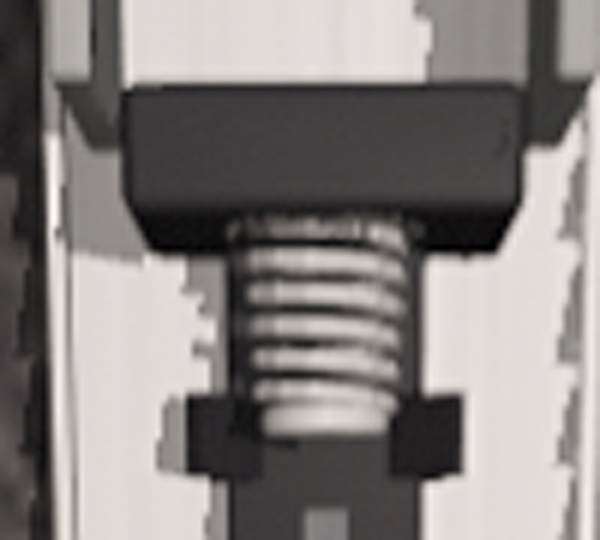

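View pics/w2e.png

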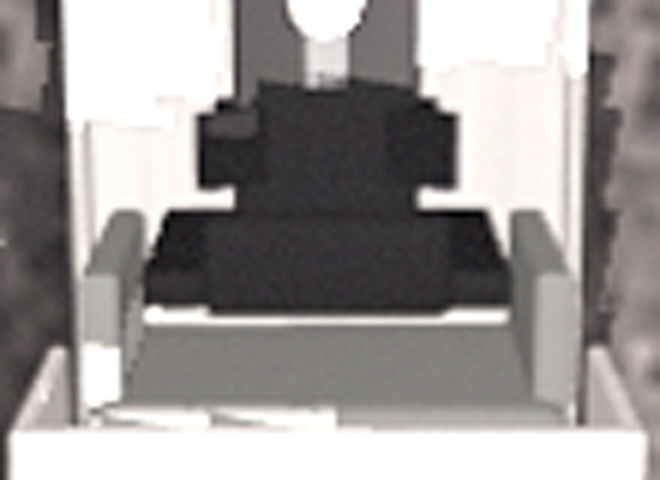

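Run:
```python
import cv2,numpy as np
im=cv2.imread('pics/w2.png')
c=im[170:235,280:370].astype(float)
c=np.clip((c-15)*5,0,255).astype('uint8')
cv2.imwrite('pics/w2f.png',cv2.resize(c,None,fx=7,fy=7,interpolation=cv2.INTER_CUBIC))
g=im[:,:,1];print([(r,int(np.mean(g[r,316:332]))) for r in range(180,228)])
```

```text
[(180, 88), (181, 89), (182, 78), (183, 64), (184, 44), (185, 27), (186, 29), (187, 29), (188, 29), (189, 29), (190, 28), (191, 28), (192, 28), (193, 28), (194, 28), (195, 28), (196, 28), (197, 28), (198, 28), (199, 27), (200, 28), (201, 28), (202, 28), (203, 28), (204, 27), (205, 24), (206, 25), (207, 28), (208, 29), (209, 29), (210, 29), (211, 28), (212, 28), (213, 28), (214, 28), (215, 28), (216, 27), (217, 27), (218, 26), (219, 26), (220, 26), (221, 25), (222, 61), (223, 128), (224, 73), (225, 68), (226, 70), (227, 70)]
```

View pics/w2f.png

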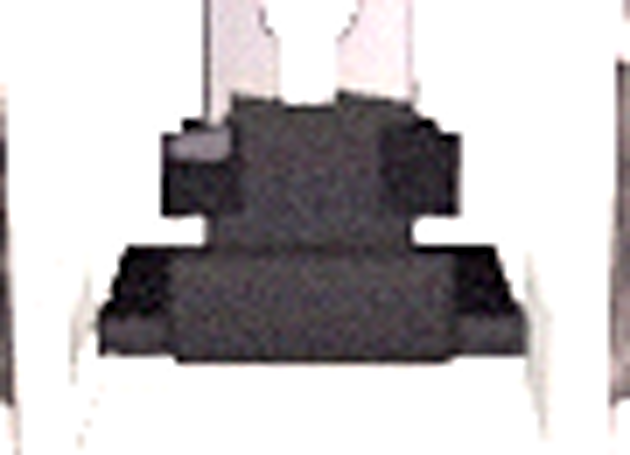

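Request:
send_rows(motion=[[[0.0586,0,-0.2765,-31.5],[0.0586,0,-0.2765,-31.5],[0.0586,0,-0.2765,-31.5],[0.0586,0,-0.2765,-31.5],[0.0586,0,-0.2765,-31.5],[0.0586,0,-0.2765,-31.5],[0.0586,0,-0.2765,-31.5],[0.0586,0,-0.2765,-31.5]]])

```text
time: 2.95
tool_pos: [0.4493, 0.2115, 0.1455]
tool_rot: [-1.569, 0.005, -2.409]
contact_force: [0.6, -0.9, 0.5]
opening: 0.092
```

Run:
```python
from h import *
d=snap('wrist','w3');o=sensors.observe();print(o['tool_pos'],o['tool_rot'],o['qpos'])
```

```text
[0.44937375 0.2107596  0.14501425] [-1.56929252  0.00379292 -2.41043881] [2.83837137e-01 4.05640251e-01 1.75548641e+00 3.43720175e-04
 9.76395805e-01 1.12329057e+00]
```

View pics/w3.png

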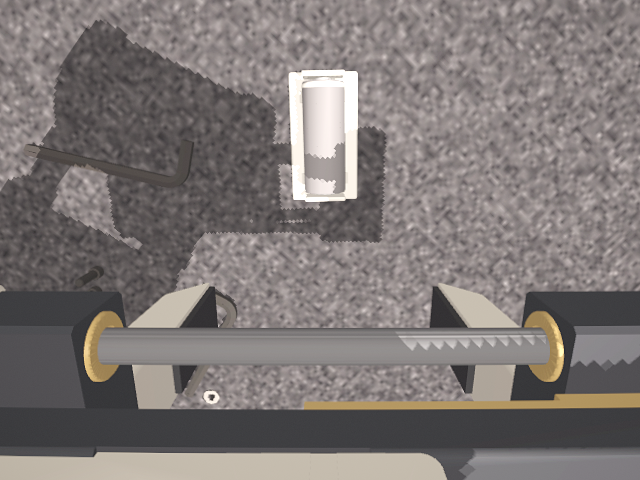

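Run:
```python
from h import *
im=cv2.imread('pics/w3.png');cv2.imwrite('pics/w3c.png',cv2.resize(im[60:210,275:375],None,fx=4,fy=4,interpolation=cv2.INTER_CUBIC))
```

```text
(no output)
```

View pics/w3c.png

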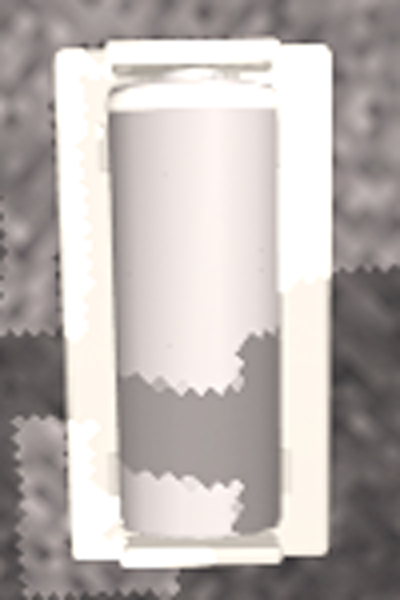

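Run:
```python
from h import *
d=load('w3')
P=lambda p,z:onz(d,[(p[0]/4+275-.375,p[1]/4+60-.375)],z)[0][:2]
a=P((193,105),.025);b=P((202,530),.025);v=a-b;print('yaw',np.arctan2(v[1],v[0]))
u=v/np.linalg.norm(v)
e1=P((192.5,82),.038);e2=P((202,536),.038);print(e1,e2,np.linalg.norm(e1-e2),'centre',(e1+e2)/2)
print('lines',P((109,105),.025)-P((277,105),.025))
c=(e1+e2)/2
yt=-2.4104;tx=np.array([np.cos(yt),np.sin(yt)]);tz=np.array([-np.sin(yt),np.cos(yt)])
o=np.array([.44937,.21076]);print('shift x,z',(c-o)@tx,(c-o)@tz)
```

```text
yaw 0.7544699588380529
[0.52317046 0.2774285 ] [0.47666555 0.23373858] 0.06380842921253846 centre [0.499918   0.25558354]
lines [-0.01662842  0.01849007]
shift x,z -0.06755812279154277 0.00038814503215237495
```

Request:
send_rows(motion=[[[-0.0746,0,0.0004,-1.3],[-0.0746,0,0.0004,-1.3],[-0.0746,0,0.0004,-1.3],[-0.0746,0.045,0.0004,-1.3],[-0.0746,0.08,0.0004,-1.3]]])

```text
time: 3.5
tool_pos: [0.5063, 0.2588, 0.065]
tool_rot: [-1.568, 0.005, -2.39]
contact_force: [-0.1, -0.2, 0.3]
opening: 0.0917
```

Request:
send_rows(motion=[[[0,0,0,0],[0,0,0,0]]])

```text
time: 3.7
tool_pos: [0.5068, 0.2574, 0.0657]
tool_rot: [-1.568, 0.005, -2.392]
contact_force: [0.4, -0.3, 0.7]
opening: 0.0917
```

Run:
```python
from h import *
d=snap('wrist','w4');o=sensors.observe();print(o['tool_pos'],o['tool_rot'])
snap('side','s4')
p=o['tool_pos'];yt=o['tool_rot'][2];tx=np.array([np.cos(yt),np.sin(yt)]);tz=np.array([-np.sin(yt),np.cos(yt)])
u=np.array([np.cos(.7545),np.sin(.7545)])
t=np.array([.49992,.25558])+.007*u
print('rest shift',(t-p[:2])@tx,p[2]-.033,(t-p[:2])@tz,yt+np.pi-.7545)
```

```text
[0.50756539 0.2580297  0.06677505] [-1.56729698  0.00709504 -2.39126179]
rest shift 0.0002627882040456389 0.03377505420900703 -0.0034505596770820577 -0.004169137537938683
```

View pics/w4.png

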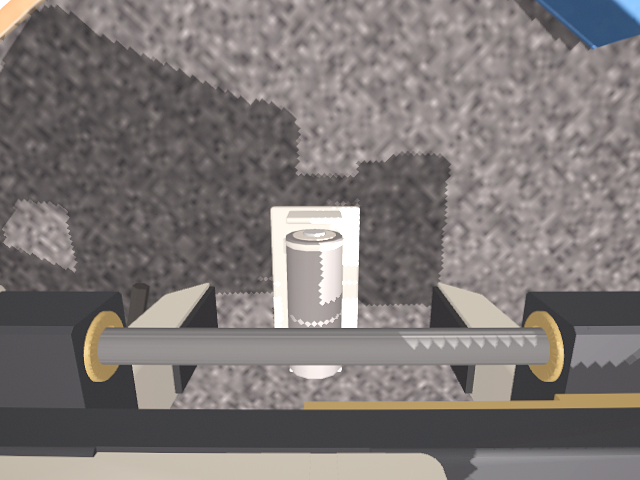

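Request:
send_rows(motion=[[[0.0003,0,-0.0035,-0.2],[0.0003,0.012,-0.0035,-0.2],[0.0003,0.024,-0.0035,-0.2],[0.0003,0.032,-0.0035,-0.2],[0.0003,0.034,-0.0035,-0.2],[0.0003,0.034,-0.0035,-0.2]]])

```text
time: 4.4
tool_pos: [0.5051, 0.2608, 0.0324]
tool_rot: [-1.567, 0.007, -2.387]
contact_force: [0.3, -0.7, 0.5]
opening: 0.0918
```

Run:
```python
from h import *
for i in range(3):
    o=sensors.observe();print(o['time'],o['tool_pos'],o['tool_rot'],o['contact_force'])
```

```text
4.4 [0.50509625 0.2607647  0.03240517] [-1.56736891  0.00687125 -2.38731272] [ 0.29037241 -0.67808869  0.54985579]
4.4 [0.50509625 0.2607647  0.03240517] [-1.56736891  0.00687125 -2.38731272] [ 0.29037241 -0.67808869  0.54985579]
4.4 [0.50509625 0.2607647  0.03240517] [-1.56736891  0.00687125 -2.38731272] [ 0.29037241 -0.67808869  0.54985579]
```

Request:
send_rows(motion=[[[0,0,0,0],[0,0,0,0],[0,0,0,0],[0,0,0,0],[0,0,0,0],[0,0,0,0],[0,0,0,0],[0,0,0,0]]], gripper=0.1, grip_force=12)

```text
time: 5.2
tool_pos: [0.5051, 0.2608, 0.0324]
tool_rot: [-1.567, 0.007, -2.387]
contact_force: [0.7, 0.1, -0.3]
opening: 0.0327
```

Request:
send_rows(motion=[[[0,0,0,0],[0,0,0,0],[0,0,0,0],[0,0,0,0]]])

```text
time: 5.6
tool_pos: [0.5051, 0.2608, 0.0324]
tool_rot: [-1.567, 0.007, -2.387]
contact_force: [-0.4, 0.1, -0.9]
opening: 0.0253
```

Request:
send_rows(motion=[[[0,-0.03,0,0],[0,-0.07,0,0],[0,-0.11,0,0],[0,-0.11,0,0]]])

```text
time: 6.0
tool_pos: [0.5071, 0.2616, 0.148]
tool_rot: [-1.563, 0.017, -2.387]
contact_force: [0.7, -0.2, -1.4]
opening: 0.0257
```

Run:
```python
from h import *
d=snap('side','s5');o=sensors.observe();print(o['time'],o['tool_pos'],o['tool_rot'],o['opening'],o['qpos'])
im=cv2.imread('pics/s5.png');cv2.imwrite('pics/s5c.png',cv2.resize(im[200:380,180:380],None,fx=3,fy=3,interpolation=cv2.INTER_CUBIC))
p=o['tool_pos'];yt=o['tool_rot'][2];tx=np.array([np.cos(yt),np.sin(yt)]);tz=np.array([-np.sin(yt),np.cos(yt)])
ax=np.array([np.cos(-2.9605),np.sin(-2.9605)]);O=np.array([.61698,-.04044])
t=O+.014*ax
print('to Qx=14:',t,(t-p[:2])@tx,(t-p[:2])@tz,'twist',-np.degrees(-2.9605+np.pi-yt))
```

```text
6.05 [0.5056765  0.26107778 0.14511349] [-1.5649958   0.01235508 -2.38720717] 0.025607990535690257 [ 3.42132562e-01  5.17560942e-01  1.55915953e+00 -4.19775763e-04
  1.05122819e+00  1.15878517e+00]
to Qx=14: [ 0.60320894 -0.04296146] 0.13714738140699567 0.2883453367607757 twist -147.15274044051307
```

View pics/s5c.png

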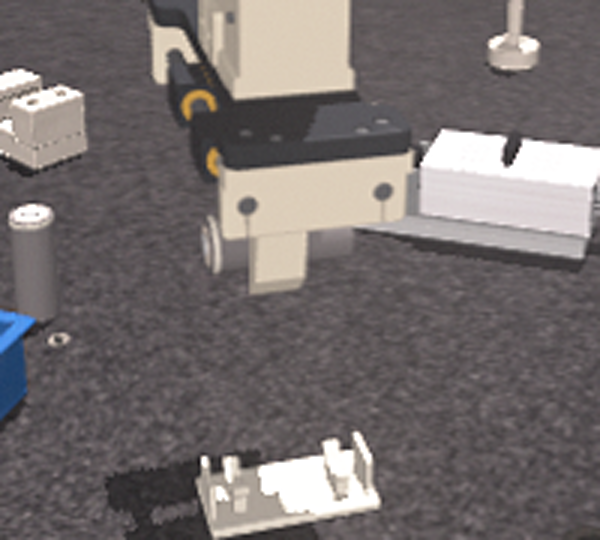

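Request:
send_rows(motion=[[[0.137,0,0.288,-68],[0.137,0,0.288,-68],[0.137,0,0.288,-68],[0.137,0,0.288,-68],[0.137,0,0.288,-68],[0.137,0,0.288,-68],[0.137,0,0.288,-68],[0.137,0,0.288,-68]]])

```text
time: 6.85
tool_pos: [0.6035, -0.0479, 0.1431]
tool_rot: [-1.559, -0.001, -1.251]
contact_force: [0.2, 0.9, -1.2]
opening: 0.0255
```

Request:
send_rows(motion=[[[0,0,0,-68],[0,0,0,-68],[0,0,0,-68],[0,0,0,-68],[0,0,0,-68],[0,0,0,-68],[0,0,0,-68],[0,0,0,-68]]])

```text
time: 7.65
tool_pos: [0.6025, -0.0477, 0.141]
tool_rot: [-1.567, -0.008, -0.058]
contact_force: [-0.6, 0.7, -1.0]
opening: 0.026
```

```bash
cat >> h.py <<'E'
AX=np.array([np.cos(-2.9605),np.sin(-2.9605)]);NR=np.array([-AX[1],AX[0]]);O0=np.array([.61698,-.04044])
def rep():
    o=sensors.observe();p=o['tool_pos'];yt=o['tool_rot'][2]
    v=p[:2]-O0;f=o['contact_force']
    print('t',round(o['time'],2),'Lx %.1f Ly %.1f z %.1f mm'%(v@AX*1e3,v@NR*1e3,p[2]*1e3),'rot',np.round(o['tool_rot'],4),'yawerr deg %.2f'%np.degrees(yt-(-2.9605+np.pi)),'F lev %.1f %.1f %.1f'%(f[:2]@AX,f[:2]@NR,f[2]),'open',round(o['opening']*1e3,1),'q6',round(o['qpos'][5],2))
E
python3 -c "
from h import *
rep()"
```

```text
t 7.65 Lx 15.5 Ly 4.6 z 141.0 mm rot [-1.5668 -0.0076 -0.0579] yawerr deg -13.69 F lev 0.5 -0.8 -1.0 open 26.0 q6 -1.72
```

Request:
send_rows(motion=[[[0,0,0.0045,-7],[0,0,0.0045,-13.7],[0,0,0.0045,-13.7],[0,0,0.0045,-13.7],[0,0,0.0045,-13.7]]])

```text
time: 8.15
tool_pos: [0.6025, -0.0433, 0.1403]
tool_rot: [-1.568, -0.007, 0.179]
contact_force: [-0.3, 0.5, -1.7]
opening: 0.0251
```

```bash
python3 -c "
from h import *
rep();snap('wrist','w6');snap('side','s6');snap('scene','c6')
cv2.imwrite('pics/s6c.png',cv2.resize(cv2.imread('pics/s6.png')[150:300,220:400],None,fx=4,fy=4,interpolation=cv2.INTER_CUBIC))
cv2.imwrite('pics/c6c.png',cv2.resize(cv2.imread('pics/c6.png')[150:310,250:400],None,fx=4,fy=4,interpolation=cv2.INTER_CUBIC)[:600])
rep()"
```

```text
t 8.15 Lx 14.7 Ly 0.2 z 140.3 mm rot [-1.5684 -0.0072  0.1788] yawerr deg -0.13 F lev 0.2 -0.6 -1.7 open 25.1 q6 -1.95
t 8.3 Lx 14.5 Ly 0.2 z 140.9 mm rot [-1.5687 -0.0081  0.1802] yawerr deg -0.05 F lev -0.4 -0.3 -1.4 open 25.4 q6 -1.95
```

View pics/w6.png

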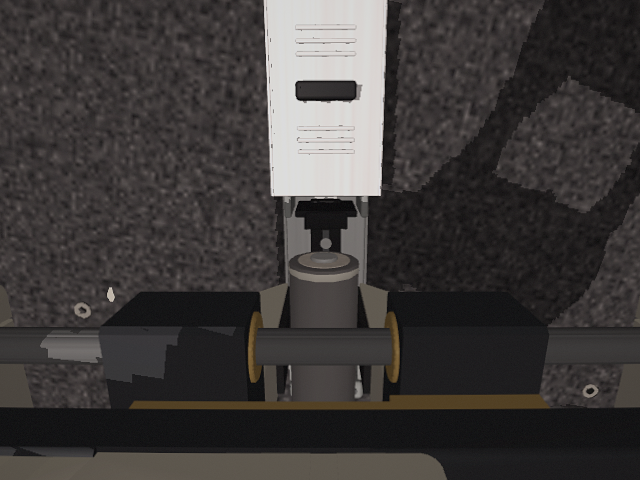

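View pics/s6c.png

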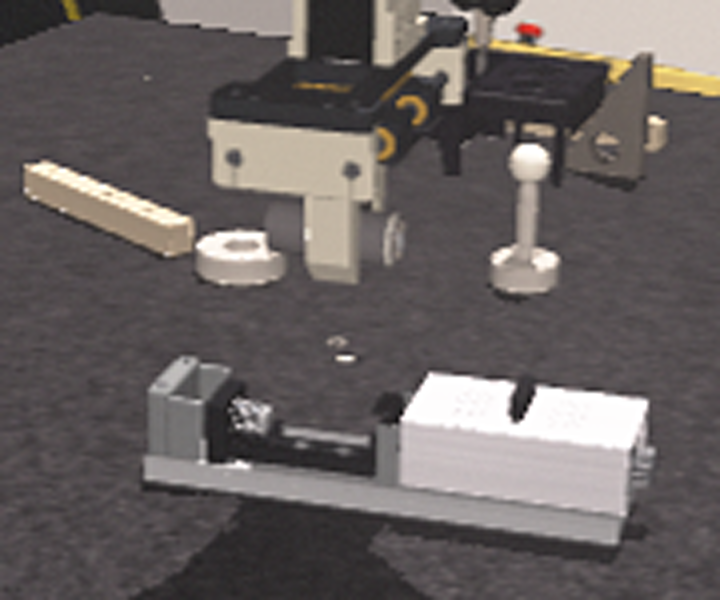

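View pics/c6c.png

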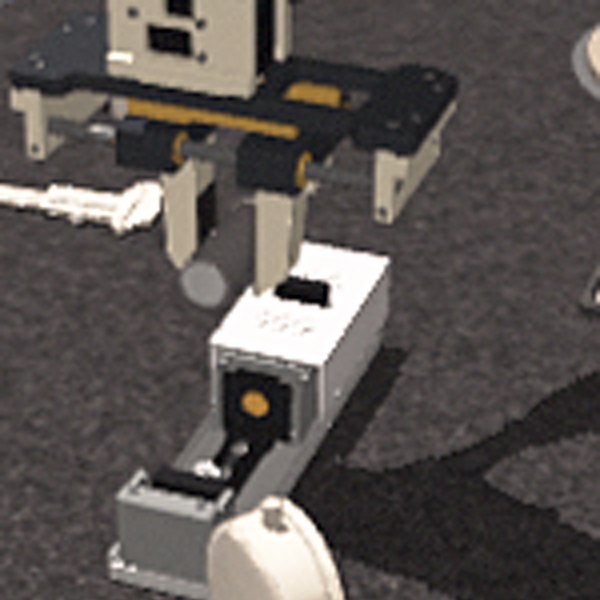

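Run:
```python
from h import *
im=cv2.imread('pics/w6.png')
cv2.imwrite('pics/w6c.png',cv2.resize(np.clip((im[180:290,260:390].astype(float)-10)*3,0,255).astype('uint8'),None,fx=5,fy=5,interpolation=cv2.INTER_CUBIC))
```

```text
(no output)
```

View pics/w6c.png

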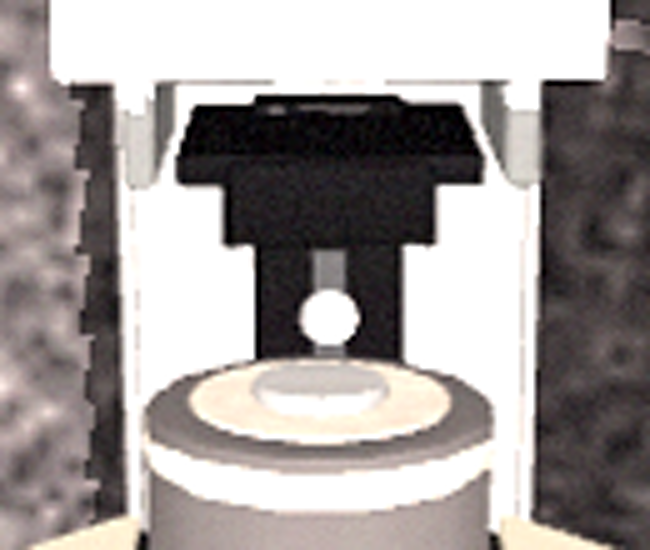

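Run:
```python
from h import *
d=load('w6')
P=lambda p,z:onz(d,[(p[0]/5+260-.4,p[1]/5+180-.4)],z)[0][:2]
a=P((52,80),.054);b=P((608,80),.054);m=(a+b)/2;v=b-a
print(np.linalg.norm(v),'yaw',np.arctan2(v[1],v[0])-np.pi/2, 'origin6',m-.053*AX)
def L(p,z): w=P(p,z)-O0; return np.round([w@AX*1e3,w@NR*1e3],1)
print('cover edge',L((330,80),.054),'lip',L((225,245),.049),L((435,245),.049),'wall front',L((330,183),.049),'screw',L((330,318),.018))
print('face ctr',L((320,412),.1325),'rim top',L((320,470),.1455))
```

```text
0.06081008668640492 yaw 0.17805365076410173 origin6 [ 0.61629159 -0.04039013]
cover edge [53.7 -0.2] lip [33.9 11.8] [ 33.8 -12.2] wall front [41.1 -0.2] screw [16.3 -0.4]
face ctr [41.9  1.2] rim top [42.1  1.2]
```

Request:
send_rows(motion=[[[0,0.03,0,0],[0,0.055,0,0],[0,0.065,0,0],[0,0.065,0,0],[0,0.065,0,0]]])

```text
time: 8.8
tool_pos: [0.6038, -0.0432, 0.0767]
tool_rot: [-1.569, -0.009, 0.18]
contact_force: [-0.3, -0.8, -1.1]
opening: 0.0259
```

```bash
python3 -c "
from h import *
rep();snap('wrist','w7');snap('side','s7')
cv2.imwrite('pics/s7c.png',cv2.resize(cv2.imread('pics/s7.png')[190:300,220:400],None,fx=4.4,fy=4.4,interpolation=cv2.INTER_CUBIC))
cv2.imwrite('pics/w7c.png',cv2.resize(np.clip((cv2.imread('pics/w7.png')[180:310,230:420].astype(float)-10)*2.5,0,255).astype('uint8'),None,fx=4.2,fy=4.2,interpolation=cv2.INTER_CUBIC))
rep()"
```

```text
t 8.8 Lx 13.4 Ly 0.3 z 76.7 mm rot [-1.5692 -0.0093  0.1799] yawerr deg -0.07 F lev 0.5 0.7 -1.1 open 25.9 q6 -1.95
t 8.9 Lx 13.1 Ly 0.4 z 77.3 mm rot [-1.5696 -0.0105  0.18  ] yawerr deg -0.06 F lev 0.0 0.7 -0.7 open 25.5 q6 -1.95
```

View pics/w7c.png

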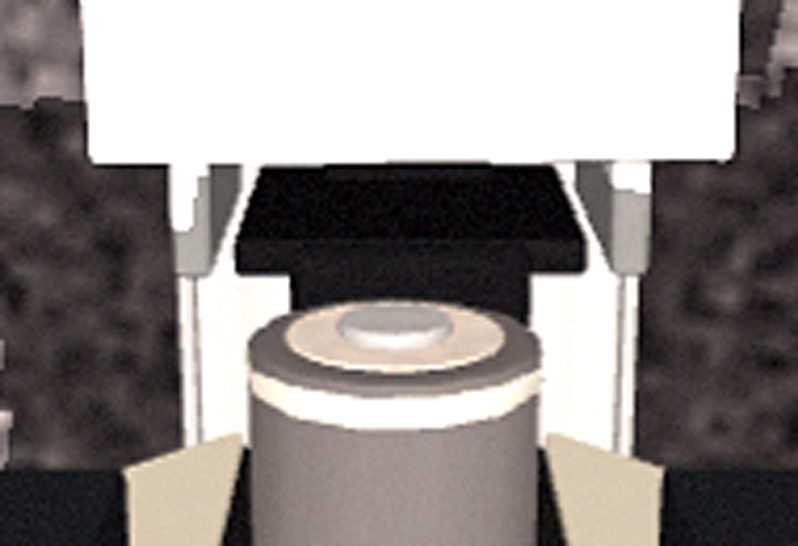

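View pics/s7c.png

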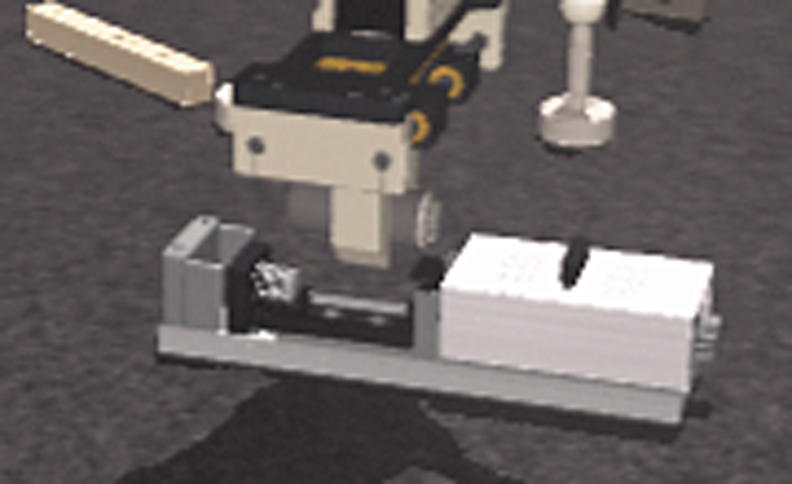

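Run:
```python
from h import *
d=load('w7')
P=lambda p,z:onz(d,[(p[0]/4.2+230-.4,p[1]/4.2+180-.4)],z)[0][:2]
def L(p,z): w=P(p,z)-O0; return np.round([w@AX*1e3,w@NR*1e3],1)
print('cover',L((90,160),.054),L((735,160),.054),'lip x',L((290,300),.049),L((530,300),.049))
print('face ctr',L((394.5,346),.0695),'edges',L((250,440),.0695),L((540,440),.0695),L((256,540),.0695),L((532,540),.0695))
```

```text
cover [53.9 29.9] [ 53.8 -30.5] lip x [38.6 11.7] [ 38.6 -12. ]
face ctr [40.7  1.4] edges [32.  14.2] [ 31.9 -11.4] [22.3 13.9] [ 22.3 -10.9]
```

Request:
send_rows(motion=[[[-0.002,0.002,0.0015,0],[-0.002,0.004,0.0015,0],[-0.002,0.006,0.0015,0],[-0.002,0.006,0.0015,0],[-0.002,0.006,0.0015,0]]], grip_force=9)

```text
time: 9.4
tool_pos: [0.6019, -0.0421, 0.0712]
tool_rot: [-1.57, -0.01, 0.18]
contact_force: [0.2, 1.0, -0.7]
opening: 0.0255
```

```bash
python3 -c "
from h import *
rep()"
```

```text
t 9.4 Lx 15.1 Ly -1.1 z 71.2 mm rot [-1.5696 -0.0104  0.18  ] yawerr deg -0.06 F lev -0.4 -0.9 -0.7 open 25.5 q6 -1.95
```

Request:
send_rows(motion=[[[0,0.001,0,0],[0,0.002,0,0],[0,0.003,0,0],[0,0.004,0,0],[0,0.005,0,0],[0,0.005,0,0]]])

```text
time: 10.0
tool_pos: [0.6027, -0.042, 0.0667]
tool_rot: [-1.57, -0.012, 0.18]
contact_force: [1.5, 0.6, 2.8]
opening: 0.0256
```

```bash
python3 -c "
from h import *
rep();snap('side','s8')
cv2.imwrite('pics/s8c.png',cv2.resize(cv2.imread('pics/s8.png')[200:280,240:380],None,fx=5.6,fy=5.6,interpolation=cv2.INTER_CUBIC))"
```

```text
t 10.0 Lx 14.3 Ly -1.0 z 66.7 mm rot [-1.57   -0.0122  0.18  ] yawerr deg -0.06 F lev -1.6 -0.4 2.8 open 25.6 q6 -1.95
```

View pics/s8c.png

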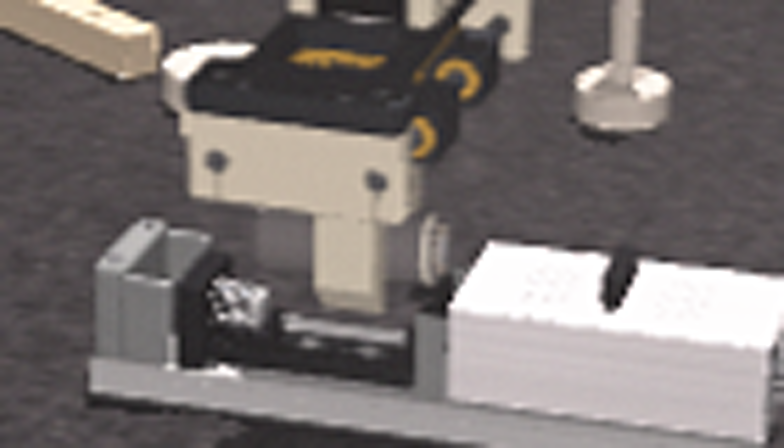

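Request:
send_rows(motion=[[[-0.0005,0.001,0,0],[-0.0008,0.002,0,0],[-0.0008,0.003,0,0],[-0.0008,0.004,0,0],[-0.0008,0.005,0,0],[-0.0008,0.005,0,0]]])

```text
time: 10.65
tool_pos: [0.6031, -0.0422, 0.0621]
tool_rot: [-1.571, -0.015, 0.18]
contact_force: [5.3, 2.5, 3.0]
opening: 0.0257
```

```bash
python3 -c "
from h import *
rep();snap('side','s9')
cv2.imwrite('pics/s9c.png',cv2.resize(cv2.imread('pics/s9.png')[200:280,240:380],None,fx=5.6,fy=5.6,interpolation=cv2.INTER_CUBIC))"
```

```text
t 10.65 Lx 14.0 Ly -0.8 z 62.1 mm rot [-1.5707 -0.0148  0.1799] yawerr deg -0.07 F lev -5.7 -1.5 3.0 open 25.7 q6 -1.95
```

View pics/s9c.png

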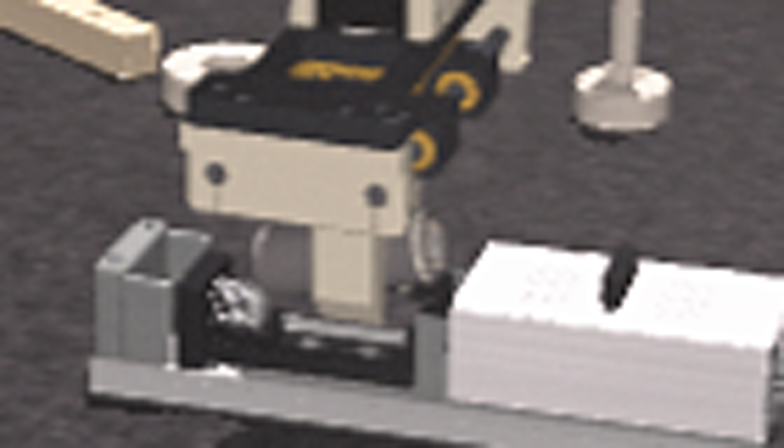

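```bash
python3 -c "
from h import *
cv2.imwrite('pics/s9d.png',cv2.resize(np.clip((cv2.imread('pics/s9.png')[225:270,270:330].astype(float)-10)*1.3,0,255).astype('uint8'),None,fx=12,fy=12,interpolation=cv2.INTER_CUBIC))"
```

```text
(no output)
```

View pics/s9d.png

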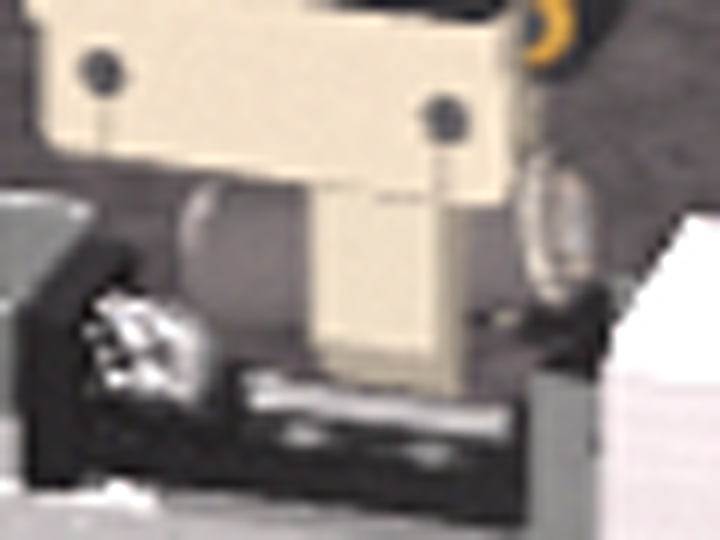

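```bash
cat >> h.py <<'E'
def onpl(d,uv,ly,off=(0.,0.)):
    c,v=ray(d,[uv]);v=v[0]
    n=np.r_[NR,0];o=np.r_[O0,0]+n*ly
    p=c+v*(((o-c)@n)/(v@n)); w=p[:2]-O0
    return np.round([w@AX*1e3,p[2]*1e3],1)
E
python3 - <<'E'
from h import *
d=load('s9');q=lambda a,b:(270+a/12-.46,225+b/12-.46)
print('btn',onpl(d,q(578,225),0),'flat left',onpl(d,q(180,240),-.013),onpl(d,q(180,240),0))
print('ref: cover top near corner (53,-30,54)',onpl(d,q(600,375),-.030),'lip/wall top',onpl(d,q(530,375),-.028), 'top of cell at finger left',onpl(d,q(212,185),0),'rim bottom',onpl(d,q(550,300),0),onpl(d,q(545,150),0))
E
```

```text
btn [39.8 60.1] flat left [-25.5  54.3] [-29.8  48.3]
ref: cover top near corner (53,-30,54) [51.7 47.6] lip/wall top [39.4 45. ] top of cell at finger left [-24.1  59.2] rim bottom [35.2 45.9] [33.9 72.9]
```

```bash
python3 -c "
from h import *
snap('scene','c9');snap('wrist','w9');rep()
cv2.imwrite('pics/c9c.png',cv2.resize(cv2.imread('pics/c9.png')[215:285,275:365],None,fx=8,fy=8,interpolation=cv2.INTER_CUBIC))
cv2.imwrite('pics/w9c.png',cv2.resize(np.clip((cv2.imread('pics/w9.png')[180:310,230:420].astype(float)-10)*2.5,0,255).astype('uint8'),None,fx=4.2,fy=4.2,interpolation=cv2.INTER_CUBIC))"
```

```text
t 10.8 Lx 14.1 Ly -0.8 z 62.1 mm rot [-1.5708 -0.0146  0.18  ] yawerr deg -0.06 F lev -5.7 -1.3 3.0 open 25.5 q6 -1.95
```

View pics/c9c.png

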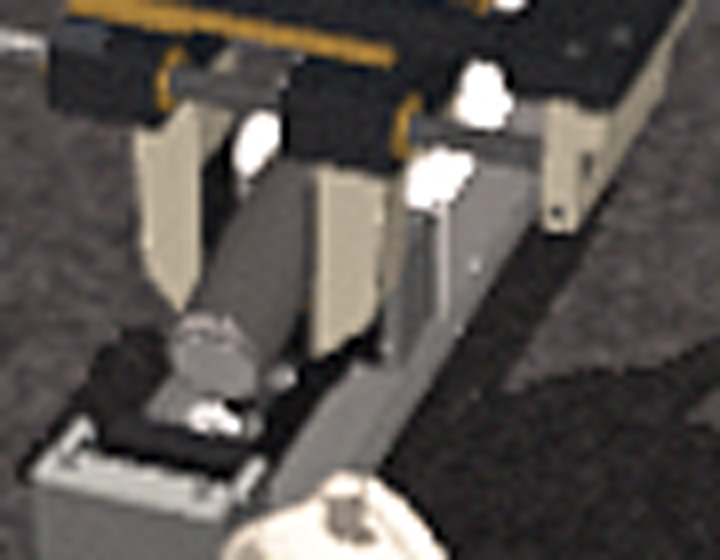

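View pics/w9c.png

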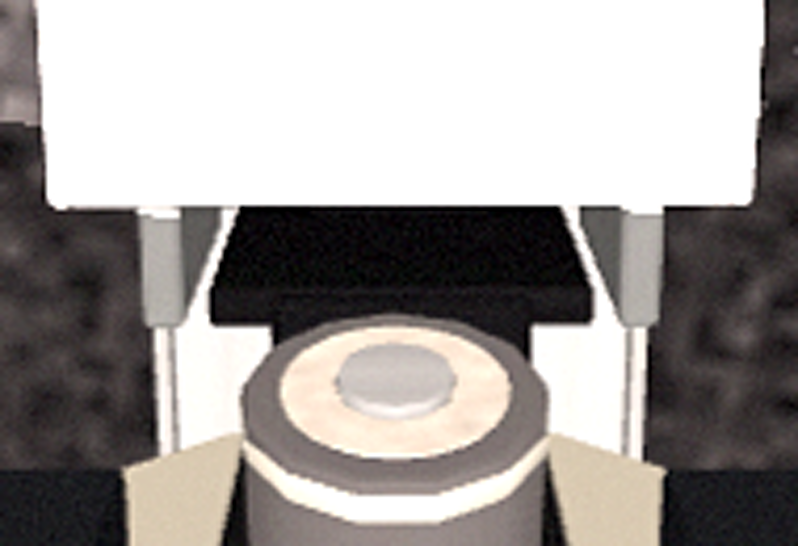

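```bash
cat >> h.py <<'E'
from scipy.optimize import least_squares
def face(d,lo,hi,l,r):
    # lo: px of lower face edge, hi: upper face edge, l,r: widest px
    def W(x,y,z): return np.r_[O0+AX*x/1e3+NR*y/1e3,z/1e3]
    def res(u):
        x,y,z,t=u;c,s=np.cos(t),np.sin(t)
        pts=[W(x+13*s,y,z-13*c),W(x-13*s,y,z+13*c),W(x,y+13,z),W(x,y-13,z)]
        q=proj(d,pts)
        return np.r_[q[0]-lo,q[1]-hi,q[2][0]-l,q[3][0]-r]
    s=least_squares(res,[38,0,60,.2]);x,y,z,t=s.x
    print('face x %.1f y %.1f z %.1f tilt %.1f res %s'%(x,y,z,np.degrees(t),np.round(s.fun,1)));return s.x
E
python3 - <<'E'
from h import *
k=4.2
q=lambda a,b:np.array([a/k+230-.4,b/k+180-.4])
for n,lo,hi,l,r in [('w7',(394.5,301),(394.5,396),248,541),('w9',(395.5,317),(395.5,493),242,549)]:
    d=load(n);face(d,q(*lo),q(*hi),q(l,0)[0],q(r,0)[0])
E
```

```text
face x 39.9 y 1.4 z 66.5 tilt 0.1 res [-0.1  0.   0.1 -0.  -0.  -0. ]
face x 38.4 y 0.3 z 59.5 tilt 13.8 res [-0.  0.  0. -0. -0. -0.]
```

Request:
send_rows(motion=[[[0.001,0.001,0,0],[0.002,0.002,0,0],[0.003,0.003,0,0],[0.004,0.0045,0,0],[0.004,0.0045,0,0]]])

```text
time: 11.3
tool_pos: [0.6066, -0.0415, 0.0571]
tool_rot: [-1.571, -0.013, 0.18]
contact_force: [-0.5, -1.2, 1.6]
opening: 0.0261
```

```bash
cat > v.py <<'E'
import sys
from h import *
n=sys.argv[1];rep();snap('wrist',n)
cv2.imwrite(f'pics/{n}c.png',cv2.resize(np.clip((cv2.imread(f'pics/{n}.png')[180:310,230:420].astype(float)-10)*2.5,0,255).astype('uint8'),None,fx=4.2,fy=4.2,interpolation=cv2.INTER_CUBIC))
E
python3 v.py w10
```

```text
t 11.3 Lx 10.4 Ly -0.8 z 57.1 mm rot [-1.5705 -0.0134  0.18  ] yawerr deg -0.06 F lev 0.8 1.1 1.6 open 26.1 q6 -1.95
```

View pics/w10c.png

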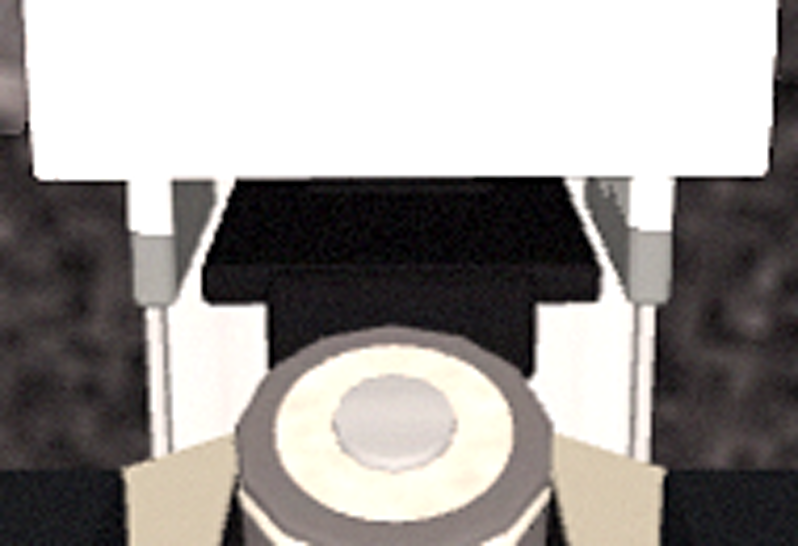

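```bash
sed -i 's/def face(d,lo,hi,l,r):/def face(d,lo,hi,l,r,R=13):/; s/13\*s/R*s/g; s/13\*c/R*c/g; s/y+13/y+R/; s/y-13/y-R/' h.py
python3 - <<'E'
from h import *
k=4.2
q=lambda a,b:np.array([a/k+230-.4,b/k+180-.4])
d=load('w9');face(d,q(395,327),q(395,458),q(280,0)[0],q(511,0)[0],9.85)
d=load('w10');face(d,q(394,345),q(394,521),q(275,0)[0],q(514,0)[0],9.85)
E
```

```text
face x 38.8 y 0.3 z 58.4 tilt 13.8 res [ 0.   0.   0.1 -0.  -0.1 -0.1]
face x 33.7 y 0.4 z 58.8 tilt 25.2 res [ 0.   0.   0.1 -0.  -0.1 -0.1]
```

Request:
send_rows(motion=[[[0,0,0,0],[0,0,0,0],[0.0015,0.0005,0,0],[0.003,0.001,0,0],[0.0045,0.0015,0,0],[0.0045,0.0015,0,0]]], grip_force=22)

```text
time: 11.95
tool_pos: [0.6111, -0.0407, 0.0558]
tool_rot: [-1.57, -0.013, 0.18]
contact_force: [-2.3, -0.3, 4.3]
opening: 0.0255
```

```bash
sed -i 's/180:310,230:420/180:320,230:420/' v.py; python3 v.py w11
```

```text
t 11.95 Lx 5.8 Ly -0.8 z 55.8 mm rot [-1.5705 -0.0133  0.18  ] yawerr deg -0.06 F lev 2.4 -0.2 4.3 open 25.5 q6 -1.95
```

View pics/w11c.png

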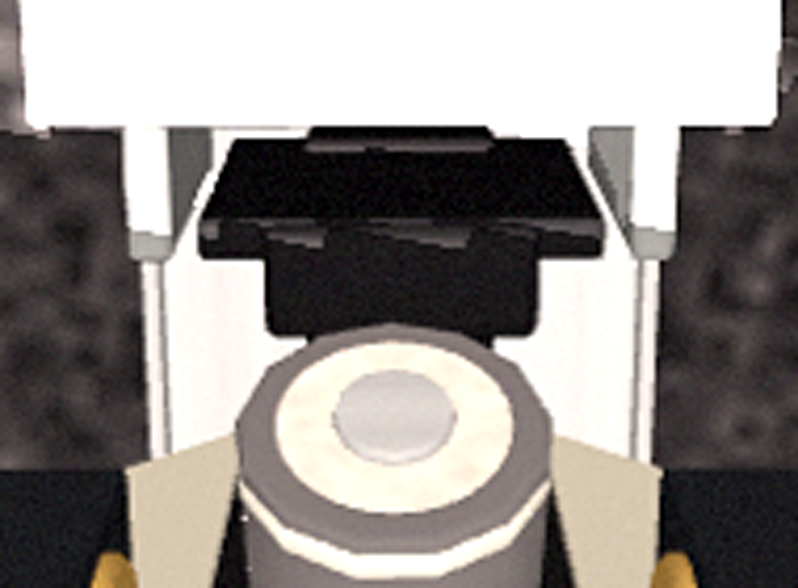

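Run:
```python
from h import *
k=4.2
q=lambda a,b:np.array([a/k+230-.4,b/k+180-.4])
d=load('w11');u=face(d,q(394,341),q(394,514),q(275,0)[0],q(514,0)[0],9.85)
u=face(d,q(394,323),q(394,553),q(236,0)[0],q(552,0)[0],13)
x,y,z,t=u;print('low corner',x+13*np.sin(t),z-13*np.cos(t))
P=lambda p,z:onz(d,[q(*p)],z)[0][:2]
def L(p,z): w=P(p,z)-O0; return np.round([w@AX*1e3,w@NR*1e3],1)
print('lip',L((270,336),.049),L((535,336),.049),'cover edge',L((400,127),.054))
```

```text
face x 29.5 y 0.4 z 57.4 tilt 24.4 res [ 0.   0.   0.1 -0.  -0.1 -0.1]
face x 29.1 y 0.4 z 57.8 tilt 24.3 res [-0.  0.  0. -0. -0. -0.]
low corner 34.43754755309681 45.97932674427266
lip [34.3 11.1] [ 34.2 -11.8] cover edge [53.6 -0.1]
```

Request:
send_rows(motion=[[[0.0007,0,0,0],[0.0014,0,0,0],[0.002,0,0,0],[0.002,0,0,0]]])

```text
time: 12.4
tool_pos: [0.6128, -0.0404, 0.0557]
tool_rot: [-1.57, -0.013, 0.18]
contact_force: [-4.9, -0.4, 4.2]
opening: 0.0257
```

```bash
python3 v.py w12
```

```text
t 12.4 Lx 4.1 Ly -0.8 z 55.7 mm rot [-1.5704 -0.0128  0.18  ] yawerr deg -0.06 F lev 4.9 -0.5 4.2 open 25.7 q6 -1.95
```

View pics/w12c.png

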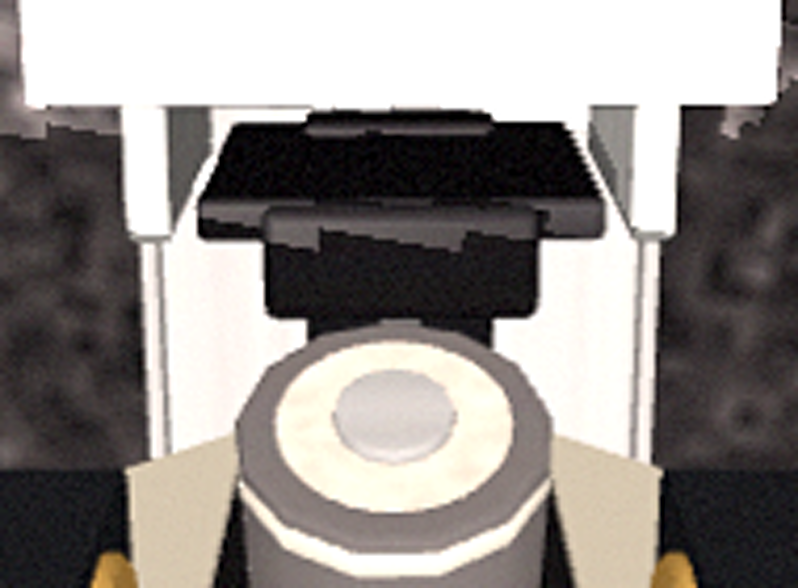

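Request:
send_rows(motion=[[[0.0006,0,0,0],[0.0012,0,0,0],[0.0012,0.001,0,0],[0.0012,0.002,0,0],[0.0012,0.002,0,0]]])

```text
time: 12.95
tool_pos: [0.6138, -0.0402, 0.0538]
tool_rot: [-1.57, -0.012, 0.18]
contact_force: [-6.3, -1.0, 6.4]
opening: 0.0255
```

```bash
python3 v.py w13
```

```text
t 12.95 Lx 3.1 Ly -0.8 z 53.8 mm rot [-1.5703 -0.0123  0.1801] yawerr deg -0.06 F lev 6.4 -0.2 6.4 open 25.5 q6 -1.95
```

View pics/w13c.png

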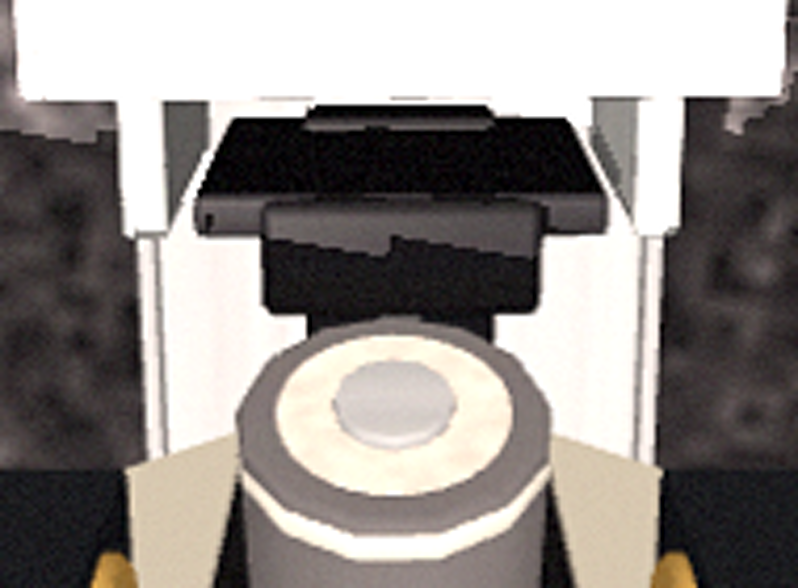

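Run:
```python
from h import *
k=4.2
q=lambda a,b:np.array([a/k+230-.4,b/k+180-.4])
for n,lo,hi in (('w12',341,512),('w13',335,495)):
    d=load(n);x,y,z,t=face(d,q(394,lo),q(394,hi),q(275,0)[0],q(514,0)[0],9.85)
    print('low corner',x+13*np.sin(t),z-13*np.cos(t),'F',x-65*np.cos(t),z-65*np.sin(t))
d=load('w13')
P=lambda p,z:onz(d,[q(*p)],z)[0][:2]
def L(p,z): w=P(p,z)-O0; return np.round([w@AX*1e3,w@NR*1e3],1)
print('lip',L((270,312),.049),L((535,312),.049),'cover edge',L((400,99),.054))
```

```text
face x 27.9 y 0.3 z 57.3 tilt 23.8 res [ 0.   0.   0.1 -0.  -0.1 -0.1]
low corner 33.102659469161324 45.404441428975474 F -31.621296361993398 31.093273008237322
face x 27.8 y 0.3 z 55.1 tilt 20.6 res [ 0.   0.   0.1 -0.  -0.1 -0.1]
low corner 32.37688797267524 42.94997886229931 F -33.04217694930391 32.25671253559268
lip [34.4 10.8] [ 34.3 -11.6] cover edge [53.6 -0.2]
```

Request:
send_rows(motion=[[[0,0.0015,0,0],[0,0.003,0,0],[-0.0003,0.0045,0,0],[-0.0006,0.006,0,0],[-0.0008,0.0075,0,0],[-0.001,0.009,0,0],[-0.001,0.009,0,0]]])

```text
time: 13.7
tool_pos: [0.6127, -0.0404, 0.0446]
tool_rot: [-1.57, -0.012, 0.18]
contact_force: [-4.6, -1.5, 3.4]
opening: 0.0253
```

```bash
python3 v.py w14
```

```text
t 13.7 Lx 4.2 Ly -0.8 z 44.6 mm rot [-1.5702 -0.012   0.18  ] yawerr deg -0.06 F lev 4.8 0.7 3.4 open 25.3 q6 -1.95
```

View pics/w14c.png

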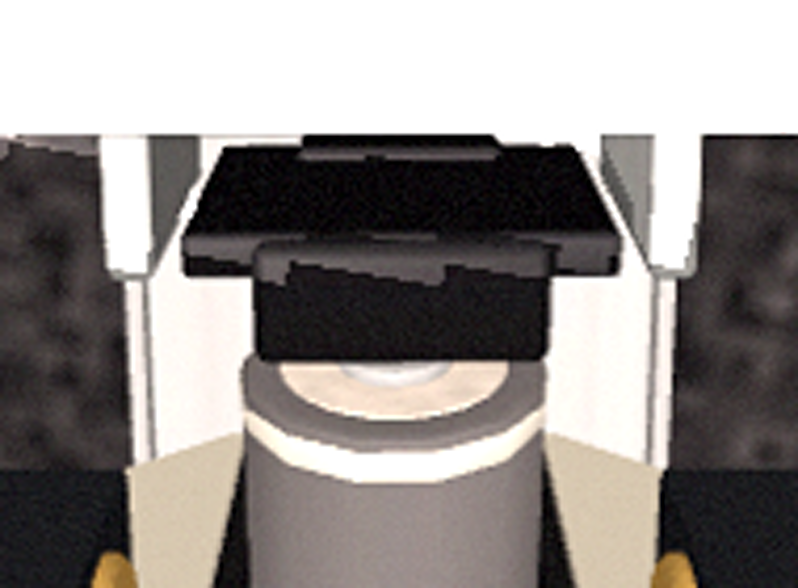

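Request:
send_rows(motion=[[[0,0.001,0,0],[0,0.002,0,0],[0,0.003,0,0],[0,0.004,0,0],[0,0.0045,0,0],[0,0.0045,0,0]]])

```text
time: 14.35
tool_pos: [0.6122, -0.0404, 0.0397]
tool_rot: [-1.57, -0.01, 0.18]
contact_force: [-5.5, -0.7, 3.4]
opening: 0.0253
```

```bash
python3 v.py w15;python3 -c "
from h import *
snap('side','s15')
cv2.imwrite('pics/s15c.png',cv2.resize(cv2.imread('pics/s15.png')[200:280,240:380],None,fx=5.6,fy=5.6,interpolation=cv2.INTER_CUBIC))"
```

```text
t 14.35 Lx 4.7 Ly -1.0 z 39.7 mm rot [-1.5698 -0.0104  0.18  ] yawerr deg -0.06 F lev 5.6 -0.3 3.4 open 25.3 q6 -1.95
```

View pics/w15c.png

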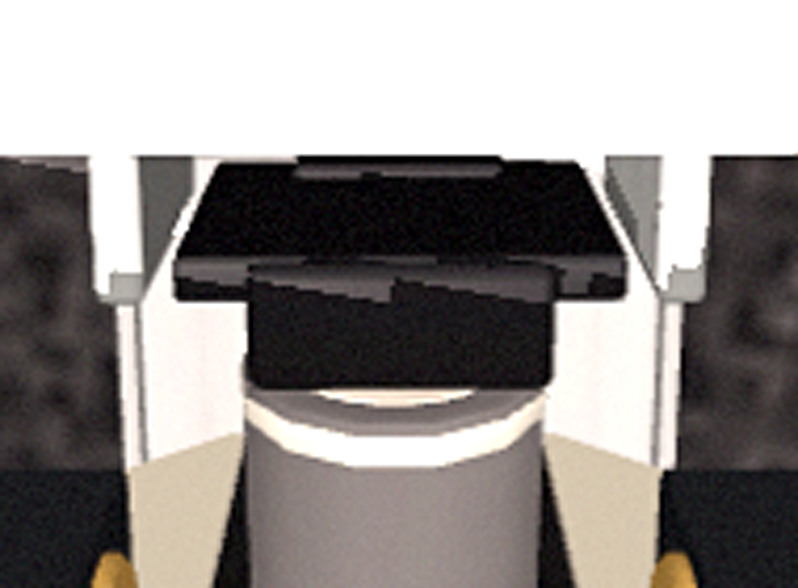

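View pics/s15c.png

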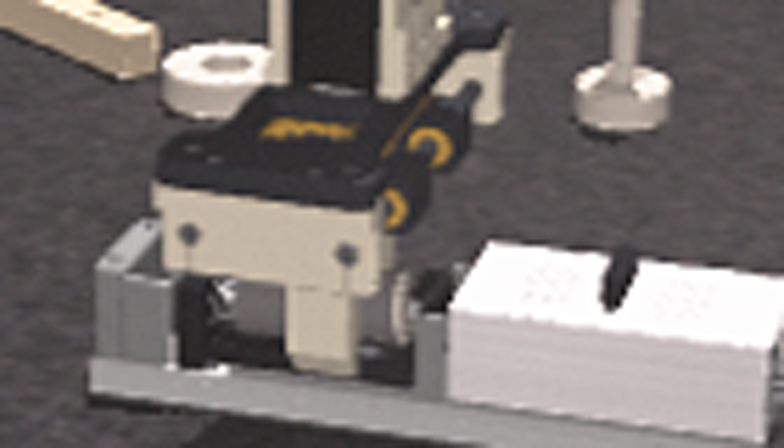

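Request:
send_rows(motion=[[[0,0.0007,0,0],[0,0.0014,0,0],[0,0.002,0,0],[0,0.002,0,0]]])

```text
time: 14.85
tool_pos: [0.6116, -0.0404, 0.0374]
tool_rot: [-1.569, -0.009, 0.18]
contact_force: [-4.4, -0.6, 3.0]
opening: 0.0252
```

```bash
python3 v.py w16
```

```text
t 14.85 Lx 5.3 Ly -1.1 z 37.4 mm rot [-1.5694 -0.0089  0.1801] yawerr deg -0.06 F lev 4.5 -0.2 3.0 open 25.2 q6 -1.95
```

View pics/w16c.png

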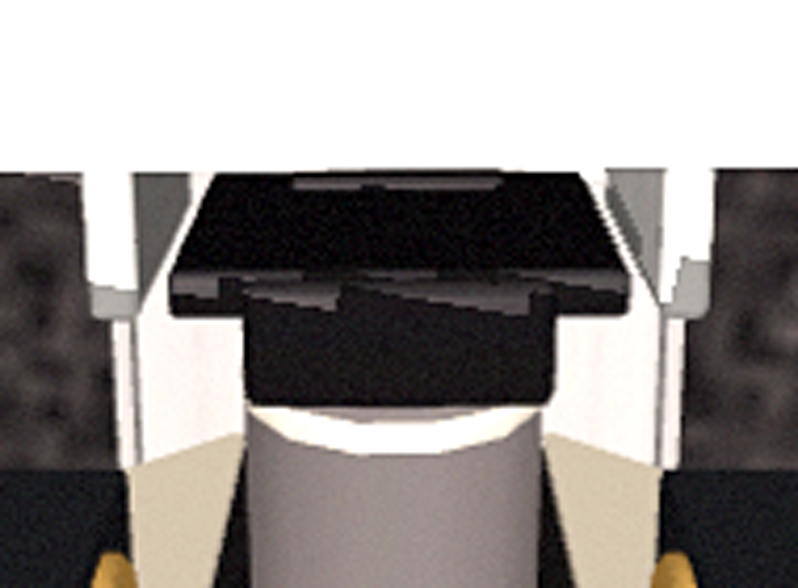

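Request:
send_rows(motion=[[[0,0.0006,0,0],[0,0.001,0,0],[-0.001,0.001,0,0],[-0.002,0.001,0,0],[-0.003,0.001,0,0],[-0.004,0.001,0,0],[-0.0045,0.001,0,0],[-0.0045,0.001,0,0]]])

```text
time: 15.7
tool_pos: [0.6076, -0.041, 0.0364]
tool_rot: [-1.57, -0.01, 0.18]
contact_force: [1.2, 0.9, 0.3]
opening: 0.0252
```

```bash
python3 v.py w17
```

```text
t 15.7 Lx 9.3 Ly -1.1 z 36.4 mm rot [-1.5695 -0.01    0.18  ] yawerr deg -0.06 F lev -1.3 -0.7 0.3 open 25.2 q6 -1.95
```

View pics/w17c.png

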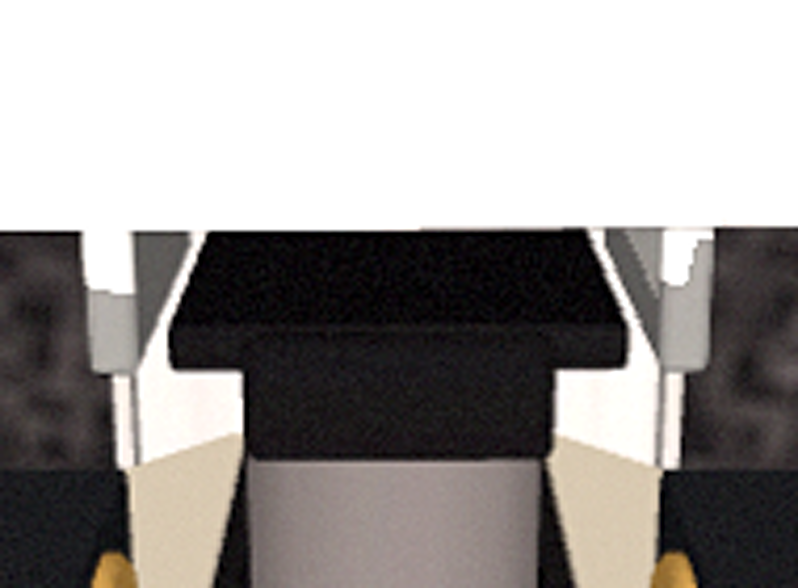

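Request:
send_rows(motion=[[[0,0,0,0],[0,0,0,0],[0,0,0,0],[0,0,0,0],[0,0,0,0]]], gripper=0.5)

```text
time: 16.25
tool_pos: [0.6075, -0.0411, 0.0364]
tool_rot: [-1.569, -0.01, 0.18]
contact_force: [-0.1, -0.1, 0.5]
opening: 0.0454
```

Request:
send_rows(motion=[[[0,-0.02,0,0],[0,-0.06,0,0],[0,-0.105,0,0],[0.03,-0.105,0,0],[0.03,-0.105,0,0]]])

```text
time: 16.75
tool_pos: [0.639, -0.0359, 0.1438]
tool_rot: [-1.571, -0.016, 0.18]
contact_force: [0.4, 0.1, -0.0]
opening: 0.0458
```

```bash
python3 -c "
from h import *
rep();snap('wrist','w18');snap('side','s18')
cv2.imwrite('pics/s18c.png',cv2.resize(cv2.imread('pics/s18.png')[210:280,240:380],None,fx=5.6,fy=5.6,interpolation=cv2.INTER_CUBIC))"
```

```text
t 16.75 Lx -22.5 Ly -0.5 z 143.8 mm rot [-1.5714 -0.0157  0.1804] yawerr deg -0.04 F lev -0.4 -0.0 -0.0 open 45.8 q6 -1.93
```

View pics/w18.png

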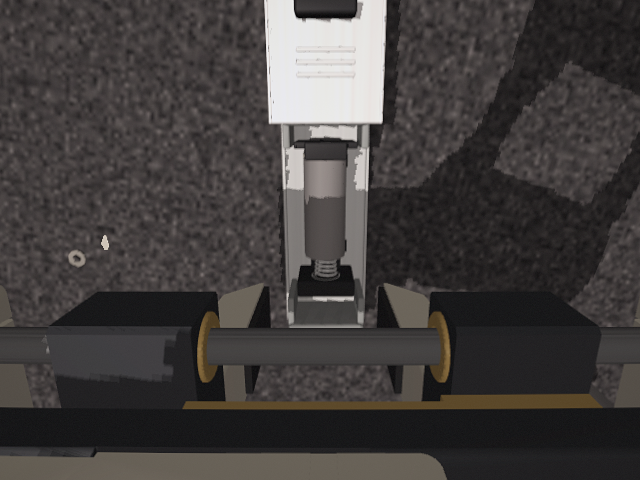

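View pics/s18c.png

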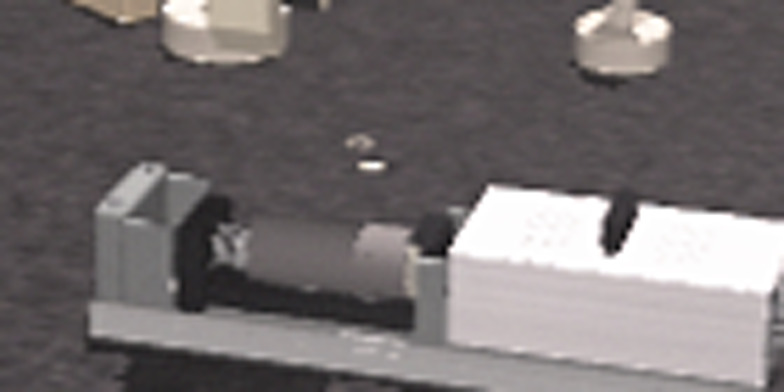

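Run:
```python
from h import *
d=load('w18')
im=cv2.imread('pics/w18.png');cv2.imwrite('pics/w18c.png',cv2.resize(np.clip((im[110:310,270:385].astype(float)-10)*2,0,255).astype('uint8'),None,fx=3,fy=3,interpolation=cv2.INTER_CUBIC))
s=load('s18')
q=lambda a,b:(240+a/5.6-.4,210+b/5.6-.4)
# top silhouette of cell along the axis (near the top line)
for p in ((255,213),(400,226)): print('side top',onpl(s,q(*p),0))
for p in ((255,285),(400,300)): print('side bottom',onpl(s,q(*p),-.008))
```

```text
side top [-28.6  41.6]
side top [26.2 43.7]
side bottom [-26.1  16.6]
side bottom [28.8 18.3]
```

View pics/w18c.png

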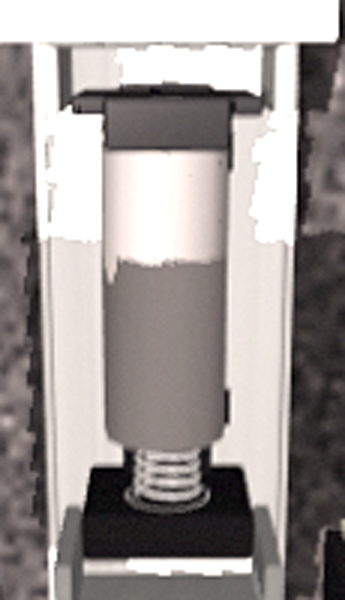

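Run:
```python
from h import *
s=load('s18')
im=cv2.imread('pics/s18.png');cv2.imwrite('pics/s18d.png',cv2.resize(np.clip((im[235:275,250:330].astype(float)-10)*1.8,0,255).astype('uint8'),None,fx=10,fy=10,interpolation=cv2.INTER_CUBIC))
print(proj(s,[np.r_[O0+AX*x+NR*y,z] for x,y,z in ((-.081,-.028,0),(.162,-.028,0),(-.081,-.028,.01),(.052,-.03,.054),(-.0275,0,.044),(.033,0,.044),(-.0275,-.013,.031),(.033,-.013,.031))]))
d=load('w18')
q=lambda a,b:(270+a/3-.33,110+b/3-.33)
def L(p,z): w=onz(d,[q(*p)],z)[0][:2]-O0; return np.round([w@AX*1e3,w@NR*1e3],1)
print('flat top',L((165,437),.044),'edges flat',L((105,420),.031),L((225,420),.031),'edges btn',L((104,180),.031),L((227,180),.031),'lip',L((104,150),.049),L((232,150),.049),'cover',L((165,42),.054),'spring',L((134,460),.031),L((203,460),.031),'sole',L((38,300),.01),L((298,300),.01))
```

```text
[[256.53527781 268.42710886]
 [374.50699582 284.90984268]
 [256.40292183 264.01333891]
 [319.75302817 252.7946521 ]
 [285.64516035 246.61842119]
 [314.29089021 250.25565449]
 [283.65490052 254.96813613]
 [312.46507423 258.74583427]]
flat top [-23.  -0.] edges flat [-23.4  12.7] [-23.4 -12.8] edges btn [27.  12.2] [ 26.9 -12.5] lip [34.4 11.2] [ 34.3 -12.4] cover [53.5 -0. ] spring [-32.4   6.6] [-32.4  -8.2] sole [-1.8 28.3] [ -1.9 -29.9]
```

View pics/s18d.png

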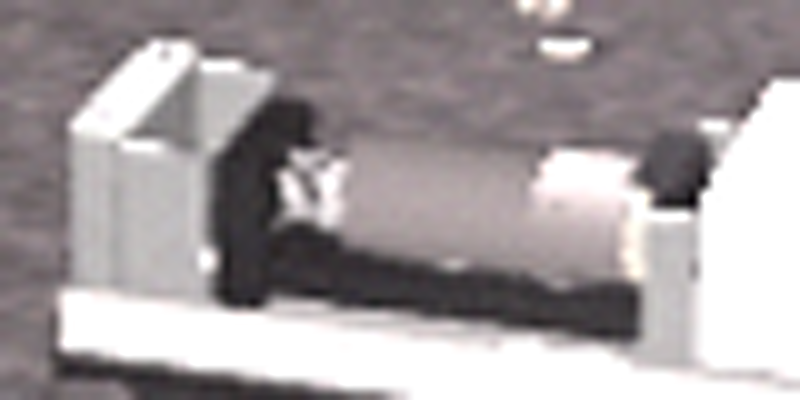

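Request:
send_rows(motion=[[[-0.02,0,0,0],[-0.037,0.02,0,0],[-0.037,0.045,0,0],[-0.037,0.062,0,0],[-0.037,0.065,0,0],[-0.037,0.065,0,0],[-0.037,0.065,0,0],[-0.037,0.065,0,0]]], gripper=0, grip_force=5)

```text
time: 17.65
tool_pos: [0.6002, -0.0424, 0.0766]
tool_rot: [-1.57, -0.01, 0.18]
contact_force: [0.3, -0.7, -0.1]
opening: 0.0005
```

```bash
python3 -c "
from h import *
rep()"
```

```text
t 17.65 Lx 16.9 Ly -1.1 z 76.6 mm rot [-1.5697 -0.0098  0.1804] yawerr deg -0.04 F lev -0.2 0.7 -0.1 open 0.5 q6 -1.95
```

Lower in 1 mm steps towards contact (expected at z ≈ 69).

Request:
send_rows(motion=[[[0,0.002,0,0],[0,0.004,0,0],[0,0.005,0,0],[0,0.006,0,0],[0,0.0068,0,0],[0,0.0068,0,0]]])

```text
time: 18.25
tool_pos: [0.6, -0.0424, 0.0698]
tool_rot: [-1.57, -0.009, 0.18]
contact_force: [-0.6, -0.8, 1.8]
opening: 0.0002
```

Request:
send_rows(motion=[[[0,0.0005,0,0],[0,0.0005,0,0]]])

```text
time: 18.45
tool_pos: [0.6001, -0.0424, 0.0696]
tool_rot: [-1.57, -0.01, 0.18]
contact_force: [-1.7, 0.3, 5.0]
opening: 0.0006
```

Request:
send_rows(motion=[[[0,0.0005,0,0],[0,0.0005,0,0]]])

```text
time: 18.65
tool_pos: [0.6, -0.0423, 0.0694]
tool_rot: [-1.57, -0.01, 0.18]
contact_force: [-2.3, 0.0, 5.2]
opening: 0.0005
```

Request:
send_rows(motion=[[[0,-0.02,0,0],[0.02,-0.06,0,0],[0.04,-0.075,0,0],[0.04,-0.075,0,0],[0.04,-0.075,0,0]]])

```text
time: 19.15
tool_pos: [0.6381, -0.0352, 0.1438]
tool_rot: [-1.569, -0.008, 0.181]
contact_force: [-0.5, 0.5, -0.5]
opening: 0.0006
```

Run:
```python
from h import *
rep();d=snap('wrist','w19')
im=cv2.imread('pics/w19.png');cv2.imwrite('pics/w19c.png',cv2.resize(np.clip((im[90:330,270:385].astype(float)-10)*2,0,255).astype('uint8'),None,fx=2.5,fy=2.5,interpolation=cv2.INTER_CUBIC))
```

```text
t 19.15 Lx -21.7 Ly -1.3 z 143.8 mm rot [-1.5692 -0.0083  0.1808] yawerr deg -0.02 F lev 0.4 -0.6 -0.5 open 0.6 q6 -1.93
```

View pics/w19c.png

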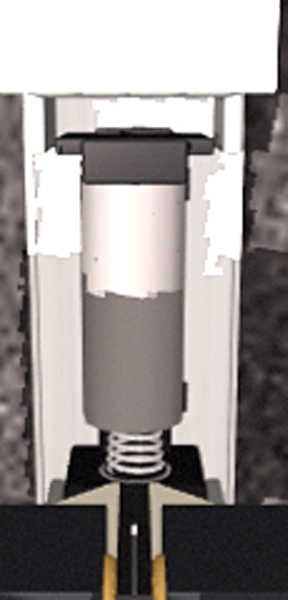

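Request:
send_rows(motion=[[[-0.05,0,-0.001,0],[-0.1,0,-0.001,0],[-0.15,0,-0.001,0],[-0.155,0,-0.001,0],[-0.155,0.02,-0.001,0],[-0.155,0.045,-0.001,0],[-0.155,0.06,-0.001,0],[-0.155,0.06,-0.001,0]]])

```text
time: 20.0
tool_pos: [0.4842, -0.0636, 0.0802]
tool_rot: [-1.567, -0.004, 0.18]
contact_force: [0.2, 0.6, -1.5]
opening: 0.0004
```

Run:
```python
from h import *
rep();snap('side','s20')
cv2.imwrite('pics/s20c.png',cv2.resize(cv2.imread('pics/s20.png')[180:300,240:420],None,fx=4.4,fy=4.4,interpolation=cv2.INTER_CUBIC))
```

```text
t 20.0 Lx 134.8 Ly -1.1 z 80.2 mm rot [-1.567  -0.0035  0.1801] yawerr deg -0.05 F lev -0.3 -0.6 -1.5 open 0.4 q6 -2.05
```

View pics/s20c.png

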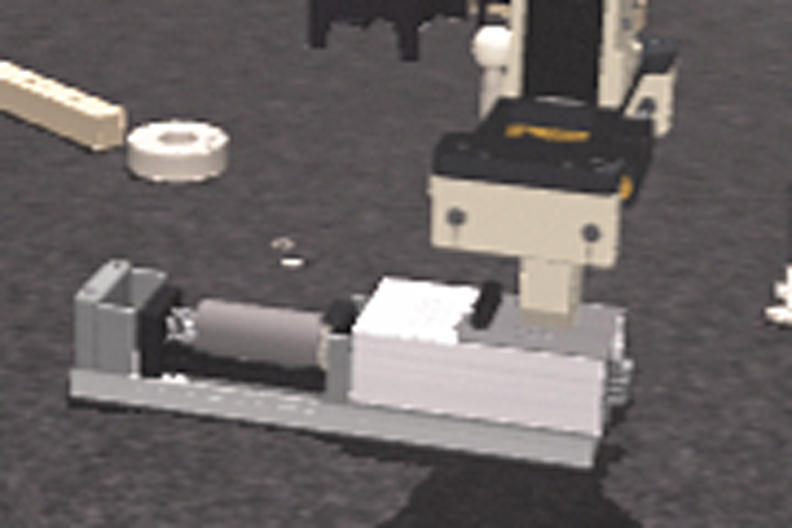

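Request:
send_rows(motion=[[[0.003,-0.003,0,0],[0.01,-0.003,0,0],[0.016,-0.003,0,0],[0.022,-0.003,0,0],[0.03,-0.003,0,0],[0.038,-0.003,0,0],[0.046,-0.003,0,0],[0.054,-0.003,0,0]]])

```text
time: 20.85
tool_pos: [0.5381, -0.0538, 0.0838]
tool_rot: [-1.567, -0.004, 0.18]
contact_force: [-1.3, -0.5, 0.7]
opening: 0.0008
```

Run:
```python
from h import *
rep();snap('side','s21')
cv2.imwrite('pics/s21c.png',cv2.resize(cv2.imread('pics/s21.png')[180:300,240:420],None,fx=4.4,fy=4.4,interpolation=cv2.INTER_CUBIC))
```

```text
t 20.85 Lx 80.0 Ly -1.1 z 83.8 mm rot [-1.5671 -0.0038  0.1803] yawerr deg -0.05 F lev 1.4 0.3 0.7 open 0.8 q6 -2.0
```

View pics/s21c.png

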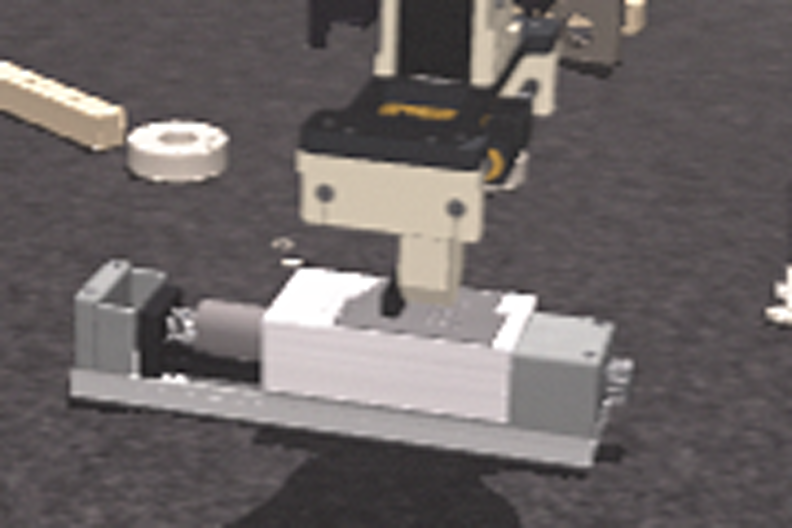

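Request:
send_rows(motion=[[[0.008,0,0,0],[0.016,0,0,0],[0.024,0,0,0],[0.032,0,0,0],[0.04,0,0,0],[0.048,0,0,0],[0.055,0,0,0],[0.06,0,0,0]]])

```text
time: 21.7
tool_pos: [0.5991, -0.0428, 0.0842]
tool_rot: [-1.568, -0.006, 0.18]
contact_force: [-2.7, 0.0, -1.1]
opening: 0.0003
```

Request:
send_rows(motion=[[[0.001,0,0,0],[0.002,0,0,0],[0.003,0,0,0],[0.004,0,0,0],[0.004,0,0,0]]])

```text
time: 22.2
tool_pos: [0.6031, -0.0421, 0.0844]
tool_rot: [-1.568, -0.006, 0.18]
contact_force: [-0.9, 0.5, -1.2]
opening: 0.0005
```

```bash
python3 -c "
from h import *
rep()"
```

```text
t 22.2 Lx 13.9 Ly -0.9 z 84.4 mm rot [-1.5676 -0.0059  0.1804] yawerr deg -0.04 F lev 0.8 -0.6 -1.2 open 0.5 q6 -1.95
```

Push on slowly until the end stop is felt.

Request:
send_rows(motion=[[[0.0007,0,0,0],[0.0014,0,0,0],[0.002,0,0,0],[0.002,0,0,0]]])

```text
time: 22.6
tool_pos: [0.6052, -0.0418, 0.0844]
tool_rot: [-1.568, -0.006, 0.18]
contact_force: [-1.2, -0.1, -0.5]
opening: 0.0005
```

Run:
```python
from h import *
rep();snap('side','s22')
cv2.imwrite('pics/s22c.png',cv2.resize(cv2.imread('pics/s22.png')[180:300,240:420],None,fx=4.4,fy=4.4,interpolation=cv2.INTER_CUBIC))
```

```text
t 22.6 Lx 11.8 Ly -0.8 z 84.4 mm rot [-1.5677 -0.0061  0.1804] yawerr deg -0.04 F lev 1.2 -0.1 -0.5 open 0.5 q6 -1.95
```

View pics/s22c.png

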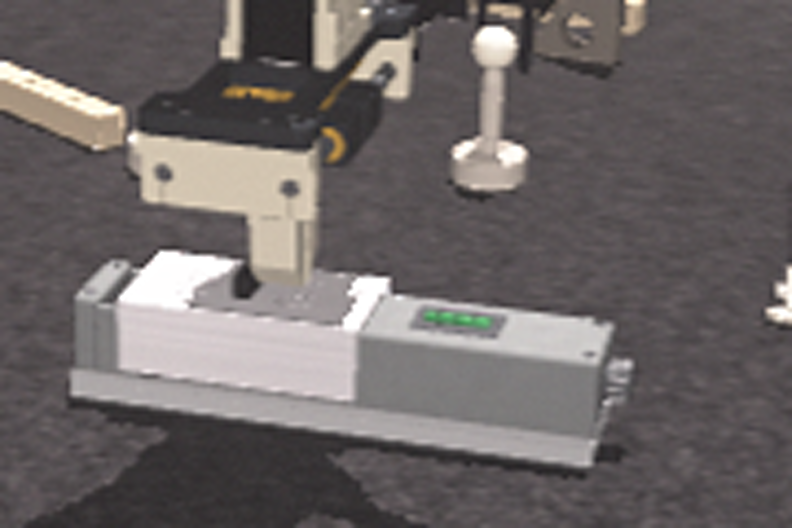

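Request:
send_rows(motion=[[[0.0007,0,0,0],[0.0014,0,0,0],[0.002,0,0,0],[0.002,0,0,0]]])

```text
time: 23.05
tool_pos: [0.6065, -0.0415, 0.0844]
tool_rot: [-1.567, -0.004, 0.18]
contact_force: [-5.4, -1.0, 1.3]
opening: 0.0006
```

Request:
send_rows(motion=[[[0.0007,0,0,0],[0.0014,0,0,0],[0.002,0,0,0],[0.002,0,0,0]]])

```text
time: 23.45
tool_pos: [0.6067, -0.0415, 0.0843]
tool_rot: [-1.567, -0.0, 0.181]
contact_force: [-9.8, -2.1, 4.4]
opening: 0.0003
```

Request:
send_rows(motion=[[[-0.008,0,0,0],[-0.012,0,0,0],[-0.012,-0.03,0,0],[-0.012,-0.07,0,0],[-0.012,-0.12,0,0],[-0.012,-0.12,0,0]]])

```text
time: 24.05
tool_pos: [0.5987, -0.0448, 0.2121]
tool_rot: [-1.573, -0.015, 0.181]
contact_force: [0.4, 1.0, 0.3]
opening: 0.0003
```

Run:
```python
from h import *
rep();snap('wrist','w23');snap('side','s23')
a=cv2.resize(cv2.imread('pics/s23.png')[180:300,240:420],None,fx=4.4,fy=4.4,interpolation=cv2.INTER_CUBIC)
cv2.imwrite('pics/s23c.png',a)
s=load('s23');print('exp cover edge corner',proj(s,[np.r_[O0+AX*-.059+NR*-.03,.054],np.r_[O0+AX*.053+NR*-.03,.054]]))
```

```text
t 24.05 Lx 18.8 Ly 1.0 z 212.1 mm rot [-1.5726 -0.0145  0.1807] yawerr deg -0.02 F lev -0.5 -0.9 0.3 open 0.3 q6 -1.96
exp cover edge corner [[265.80884152 245.89994702]
 [320.25185814 252.85848156]]
```

View pics/s23c.png

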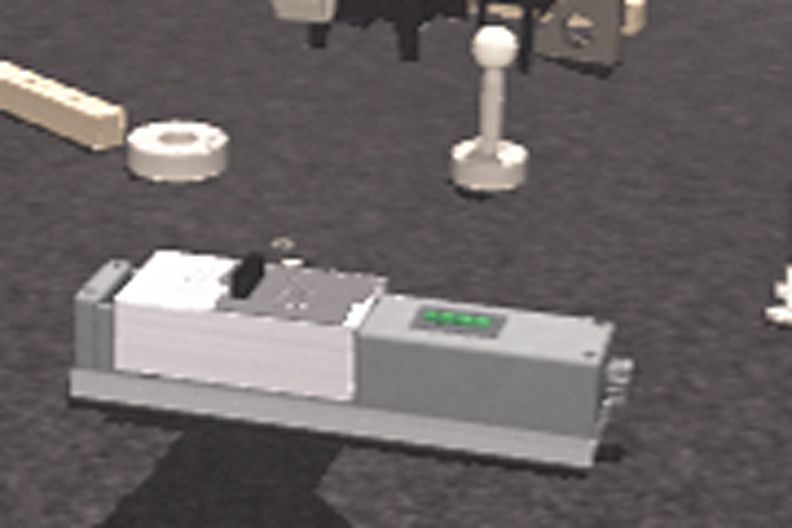

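View pics/w23.png

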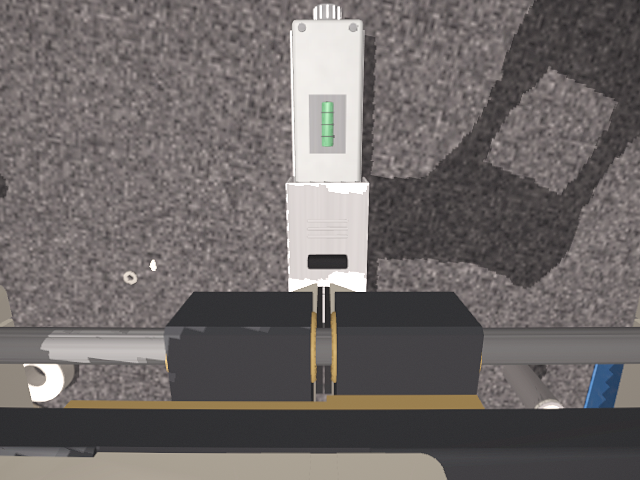

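```bash
python3 - <<'E'
from h import *
d=load('w23')
for p,z in (((327,261.5),.066),((327,181.5),.054)):
    w=onz(d,[p],z)[0][:2]-O0;print(np.round([w@AX*1e3,w@NR*1e3],1))
E
python3 -c "
from cell import hand_in
hand_in()"
```

```text
[-1.4 -0.2]
[55.2 -0.2]
the job is handed in; nothing more can be done
```

The cell is home in the bay with its button end under the lip, and the cover is shut over it. The job is handed in; no verdict was reported.

**Finding the carrier:** from the wrist camera it sits about 5 mm to +x of nominal.

**Fitting the cell:**
- I gripped it off-centre and tilted it to about 25° against the lip.
- I pressed the spring in roughly 12 mm by my image estimate. The force reading was about 6 N, which suggests nearer 9 mm.
- I then rolled the button end down under the lip, eased it forward and let go. A light press of about 5 N on top checked the seat.
- The tool never read more than about 10 N, and that was at the cover's end stop.

**Last checks:**
- **Cell height:** when I pressed it, the top of the cell was at about 44.5 mm, against 44 mm for home.
- **Side view:** one edge reading suggested about 2 mm more height at the button end. A later side picture looked level.
- **Sideways:** the cell looked about 0.6 mm off the bay's middle before the press, within the 3 mm allowed. I did not measure it again after the press.
- **Cover:** it slid freely over the cell to a felt stop, and the level's display lit green. The last wrist picture put the tab at x −1.4 mm (shut is −4.5) and the cover's rear edge at 55.2 mm. That is 2 to 3 mm short by that measure, within the 6 mm allowed. I put it down to camera calibration, because the stop was clearly felt.
- **Sphere:** not touched; it stands in place in the pictures.

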